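# Weigh the part-used solder reels and lock the balance

## Task

Check the balance first: set the steel check weight alone in the centre of the pan, let go and let it settle, then put it back upright in the middle of its cork pad. Then, from the largest solder reel to the smallest, weigh each one alone, flat and centred on the pan, let go until it settles, and move it to the aluminium plate before weighing the next, so that all the reels there are end in one centred stack on that plate, largest at the bottom. Last, with the pan empty, slide the balance's travel bolt fully home into its keeper; leave everything else on the bench where it is.

Things in the scene. Friction and masses are not known exactly. Their poses are not given: they have to be found in the camera images.
- balance: bench balance, white housing 240 x 200 mm (its x by y), 55 mm high, fixed to the bench. Origin: centre of its underside. Its x axis points from the front deck with the bolt to the pan; the pan's axis is 30 mm along +x. The travel bolt lies across the front deck, 85 mm along -x, and slides home towards the balance's +y
- pan_top (a point): centre of the top face of the round steel pan (140 mm diameter, 8 mm thick, a 44 mm ring marked at its centre); 85 mm above the bench when empty; its axes are those of the balance
- pan (a joint): how far the sprung pan has sunk, m: 0 empty, grows downward, 500 N/m (about 10 mm under 500 g), stop at 0.022; settles within half a second
- bolt (a joint): travel bolt position along the balance's +y, m: starts withdrawn (0 to 0.012), 0.050 is fully home in the keeper, where it stops; slides with about 2 N of friction and stays where it is left
- bolt_knob (a point): top centre of the bolt's upright knob, a round steel post 14 mm in diameter that stands clear from 30 mm below this point (the brackets and keeper around it reach no higher than that) and 109 mm above the bench; pinch it from above
- plate: round aluminium stack plate, 140 mm diameter, 8 mm thick, no rim, a 44 mm ring marked at its centre, fixed to the bench. Origin: centre of its underside (the top is 8 mm above)
- pad: square cork pad of the check weight, 120 x 120 mm, 6 mm thick, fixed. Origin: centre of its underside (the top is 6 mm above)
- check_weight: plain steel 500 g check weight: squat upright cylinder 56 mm diameter and 36 mm high with a small knob 24 mm wide on top, 52 mm in all; grip the cylinder by its sides (not the knob). Starts on the cork pad. Origin: centre of its underside, z axis up
- reel_large: large solder reel, a solid flat cylinder (black flanges, grey wire), diameter 68 mm, height 44 mm, about 500 g; starts flat on the bench (z = 0). Origin: centre of its underside, z axis along the reel's axis. May be absent (None)
- reel_medium: medium solder reel, a solid flat cylinder (black flanges, grey wire), diameter 60 mm, height 36 mm, about 250 g; starts flat on the bench (z = 0). Origin: centre of its underside, z axis along the reel's axis. May be absent (None)
- reel_small: small solder reel, a solid flat cylinder (black flanges, grey wire), diameter 52 mm, height 28 mm, about 150 g; starts flat on the bench (z = 0). Origin: centre of its underside, z axis along the reel's axis. May be absent (None)
- paste_jar: small paste jar, 42 mm diameter, 45 mm high, among the reels; leave alone. Origin: centre of its underside
- phone: black phone lying flat, 150 x 74 x 9 mm; leave alone. Origin: centre of its underside, x lengthwise
- meter: yellow hand meter lying flat, 130 x 75 x 33 mm; leave alone. Origin: centre of its underside, x lengthwise
- spray_can: upright spray can, 62 mm diameter, 170 mm high; leave alone. Origin: centre of its underside
- screwdriver: screwdriver lying on the bench, 170 mm long along its x axis, about 25 mm thick; leave alone. Origin: on the bench below its middle
- circuit_board: green circuit board lying flat, 160 x 120 x 9 mm; leave alone. Origin: centre of its underside
- mouse: black computer mouse, 100 x 60 x 32 mm; leave alone. Origin: centre of its underside

How it is judged:
By the outcome, as a careful person would: the job done as asked, in the order asked, and still so for the second after the job is handed in, with the robot touching nothing.
Of reel_large, reel_medium, reel_small only 2 to 3 are there at a start; the rules pass over those that are not, and their reading is None.
At some moment in a run one of check_weight, reel_large may be knocked a few centimetres aside while the robot is not near it.
Once in a run the grip may slacken for a moment while it holds something.
It also fails if it takes over 210 s, if anything falls off the work surface, if the arm or the gripper's body presses on something with over 40 N, if the wrist force passes 120 N, or if a joint passes its speed limit or range.

## Robot

A 6-joint arm with a two-finger parallel gripper is mounted at the origin on the work surface. World frame = base frame: x ahead of the robot, y to its left, z up, the work surface at z = 0. Lengths are in m, angles in rad, forces in N, time in s.
With the tool pointing down it reaches from about 0.35 to 0.775 m from the base axis. Payload 7.3 kg.
Tool frame: the origin (TCP) lies at the very end of the fingers, on their centre line; the grasp point (between the pads) lies 19 mm behind it; z points along the fingers, y is the line along which they close (so a half turn about z gives the same grasp; the last joint's range is limited). The gripper opens to 92 mm and grips with 3 to 60 N. Pads are 19 mm wide; open, the fingers measure 130 mm over their backs; the gripper's body (75 mm by 190 mm) begins 47 mm behind the grasp point.
Start: joints at [-0.146, 0.342, 1.524, -0, 1.275, -0.146], TCP at [0.525, 0, 0.227] pointing down, gripper open.
Joint ranges: [-2.53, 2.53], [-0.77, 2.02], [0.04, 2.7], [-1, 4.14], [0.28, 2.66], [-3.11, 3.11]. Speed limits (rad/s): [2.57, 2.57, 3.14, 3.14, 3.14, 3.14].

## Interface

Orientations are given as [roll, pitch, yaw] about the fixed x, y, z axes, in that order (R = Rz(yaw) Ry(pitch) Rx(roll)).
In Python, from cell import telemetry, eyes, job gives the robot as it stands.
- The arm moves only by the tool apply_moves, never from a script. Its arguments are lists of equal length, an entry for each row: "delta_pos": the shift along the world's x, y, z each as a share of 0.4 m, from -1 to 1, a list of three; "dr": the turn, a rotation vector about the world's x, y, z each as a share of 0.5 rad, from -1 to 1, a list of three; "jaw": the opening, from 0 (shut) to 1 (fully open). A call has 1 to 8 rows; each row is the pose to reach, as a shift and turn from the pose commanded when the call began; what a row does not reach only later rows make up. A row lasts 1/12 s, in which the tool goes at most 41.7 mm and 7.16 degrees, less where a joint would pass 70% of its speed; a pose out of reach is approached as far as the arm can. A call with a number of a shift or a turn outside -1 to 1 is refused whole. A call with a gripper value outside its range is refused whole. The fingers move at their own pace and stop on an object; "force" is the grip in N (left out, the last holds). Time passes only in rows, so rows that repeat a pose let the fingers close. It gives the time, the measured TCP pose, the force, the opening and the grip force at its end, in the units of the state.
- telemetry.observe(): the state, without advancing time (a new reading comes with each control period).
- eyes.read_camera(name): name is "scene" or "side" or "wrist"; returns the picture (384x512x3 uint8, red, green, blue); there is no depth.
- eyes.camera_model(name): a dict with "vertical_fov" (degrees; the focal length in pixels is half the picture's height over the tangent of half this angle, whatever the lens; pixels are square), "cx", "cy" (the principal point, pixels), "rvec" (rotation vector, rad) and "tvec" (3), from world to camera coordinates, as OpenCV has them; the wrist camera has in their place "hand_eye" (4x4, takes a point from camera to tool coordinates, whose origin is the TCP and whose axes are the flange's). Camera axes: x right, y down, z forward; pixel columns grow to the right and rows downward; lengths in m; the calibration is good to about 2 mm. A picture is of the moment at which its call begins: read the wrist's pose just before it. camera_model takes no time and is no camera call.
- job.hand_in(): hands the job in; it is judged then, once.
The state is a dict: "time": time; "qpos": joint angles; "qvel": joint speeds; "joint_efforts": joint torques, N m; "tool_pos": TCP position; "tool_rot": TCP orientation; "contact_force": force on the tool from outside, world axes, zero at the start; "torque": the same for the moment, N m; "opening": finger opening in m; "grip_force": force on a finger pad.
Only numpy, scipy, OpenCV 4.12 (cv2) and the standard library are available. Lean on these libraries where they do the work, as an engineer would, in place of code of your own. Each camera call takes 0.05 s, during which the arm holds its last target. There are 200 camera calls.

## Working session

There is one attempt and no reset: what is moved stays moved. The work goes in short steps, Python scripts to look and compute and a tool call to move; the robot and the scene stay as the last step left them, time stands still between calls to the robot, and variables do not carry over. Pictures are saved under pics/ and viewed, at most 14 in all, crops included, and the job is handed in when it is done.

Besides the shell and the picture viewer there is one more tool, called after "Call:" as name(argument=value, ...), one argument or row to a line, values as JSON. apply_moves: Moves the arm, as the interface text tells. Its arguments: {"type":"object","properties":{"delta_pos":{"type":"array"},"dr":{"type":"array"},"jaw":{"type":"array"},"force":{"type":"number"}},"required":["delta_pos","dr","jaw"]}

```bash
ls; mkdir -p pics
python3 - <<'E'
from cell import telemetry, eyes, job
import cv2
print(telemetry.observe())
for n in ("scene","side","wrist"):
    im=eyes.read_camera(n); cv2.imwrite(f"pics/{n}0.png",im[:,:,::-1]); m=eyes.camera_model(n); print(n,m)
a=cv2.imread("pics/scene0.png")
cv2.imwrite("pics/scene0b.png",cv2.resize(a,(800,600),interpolation=cv2.INTER_CUBIC))
E
```

```text
pics
{'time': 0.0, 'qpos': array([-1.45983595e-01,  3.42721033e-01,  1.52501183e+00, -2.03922988e-05,
        1.27541188e+00, -1.45994147e-01]), 'qvel': array([ 2.85959914e-05, -4.74821980e-04, -4.51813808e-04, -2.81875387e-03,
        2.14656905e-04,  5.24692634e-04]), 'joint_efforts': array([ 7.61924657e-04, -4.31245601e+01, -2.44219762e+01,  7.17750052e-02,
        5.59406646e-02, -1.04314388e-04]), 'tool_pos': array([5.24589791e-01, 8.49118860e-05, 2.26047660e-01]), 'tool_rot': array([-3.14005424e+00, -2.06499621e-04,  1.57081267e+00]), 'contact_force': array([-0.12394362, -0.54882157,  0.02976221]), 'torque': array([ 0.04503534,  0.05166039, -0.03545503]), 'grip_force': 0.0, 'opening': 0.09170463979931559}
scene {'vertical_fov': 47.64836431071862, 'cx': 255.74781896223266, 'cy': 188.25185845717243, 'rvec': array([ 1.84352292,  1.27624403, -0.68976228]), 'tvec': array([-0.19001391, -0.23661887,  2.05875006])}
side {'vertical_fov': 51.668991824289805, 'cx': 255.99415539019995, 'cy': 197.34195993556696, 'rvec': array([ 0.92578354, -2.36850805,  1.23465195]), 'tvec': array([0.41086532, 0.28908891, 0.91869135])}
wrist {'vertical_fov': 65.88676540816772, 'cx': 256.3170224669253, 'cy': 193.23483219432, 'hand_eye': array([[ 9.72158946e-05, -9.58339774e-01, -2.85630649e-01,
         7.73392055e-02],
       [ 9.99999986e-01,  5.46909336e-05,  1.56857804e-04,
        -5.52083607e-05],
       [-1.34701665e-04, -2.85630660e-01,  9.58339766e-01,
        -1.57562366e-01],
       [ 0.00000000e+00,  0.00000000e+00,  0.00000000e+00,
         1.00000000e+00]])}
```

View pics/scene0b.png

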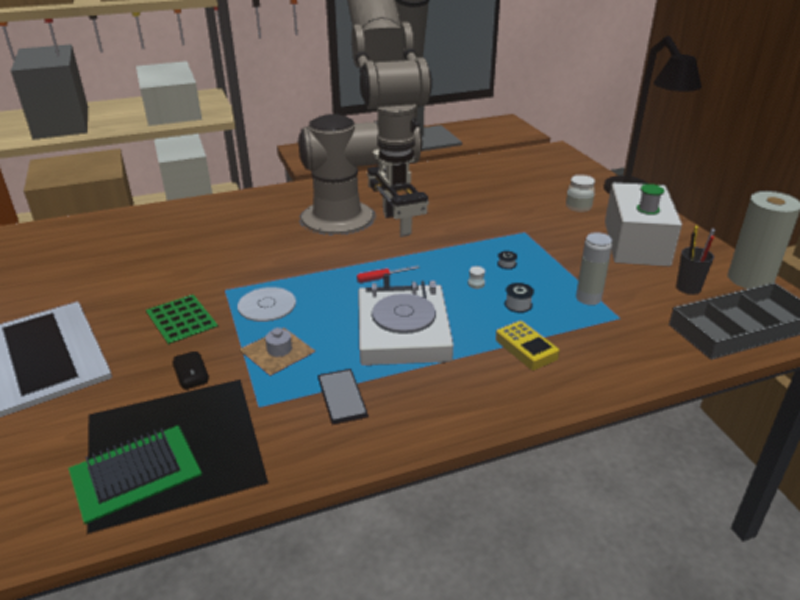

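View pics/side0.png

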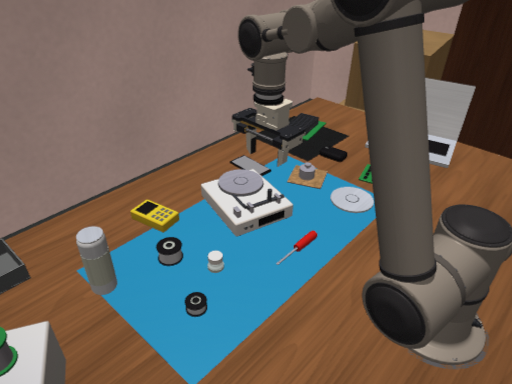

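The scene view shows plate (267,303), check weight on pad (277,342), pan (403,312), and two reels at (519,297) and (508,260), in 800-wide pixels. The jar is at (477,276), between the reels and the balance. The side view agrees. I'll enlarge for exact pixels.

```bash
cat > h.py <<'E'
from cell import telemetry, eyes, job
import cv2, numpy as np
from scipy.spatial.transform import Rotation as R
def cam(n, st=None):
    m=eyes.camera_model(n); f=192/np.tan(np.radians(m["vertical_fov"])/2)
    K=np.array([[f,0,m["cx"]],[0,f,m["cy"]],[0,0,1]])
    if n=="wrist":
        T=np.eye(4); T[:3,:3]=R.from_euler("xyz",st["tool_rot"]).as_matrix(); T[:3,3]=st["tool_pos"]
        T=T@m["hand_eye"]; C=T[:3,3]; Rw=T[:3,:3]
    else:
        Rc=cv2.Rodrigues(m["rvec"])[0]; Rw=Rc.T; C=-Rw@m["tvec"]
    return K,Rw,C
def ray(n,uv,z,st=None):
    K,Rw,C=cam(n,st); d=Rw@np.linalg.solve(K,[uv[0],uv[1],1]); return C+d*(z-C[2])/d[2]
def proj(n,P,st=None):
    K,Rw,C=cam(n,st); p=K@(Rw.T@(np.asarray(P)-C)); return p[:2]/p[2]
def snap(n,name):
    st=telemetry.observe(); im=eyes.read_camera(n)[:,:,::-1].copy(); cv2.imwrite(f"pics/{name}.png",im); return st,im
def crop(im,x,y,w,h,s,name):
    cv2.imwrite(f"pics/{name}.png",cv2.resize(im[y:y+h,x:x+w],None,fx=s,fy=s,interpolation=cv2.INTER_CUBIC))
E
python3 - <<'E'
from h import *
crop(cv2.imread("pics/scene0.png"),145,145,260,110,3,"sc")
crop(cv2.imread("pics/side0.png"),80,155,300,165,2.6,"sd")
E
```

```text
(no output)
```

View pics/sc.png

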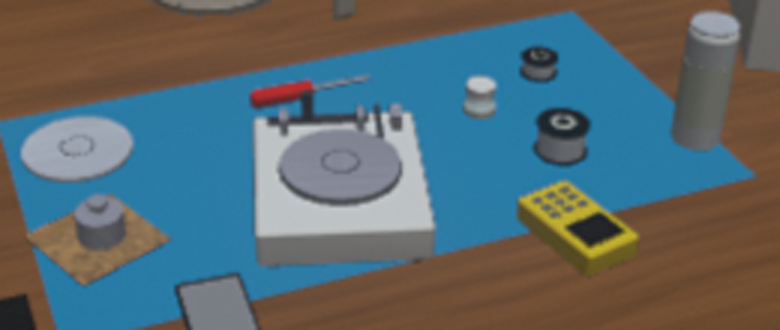

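View pics/sd.png

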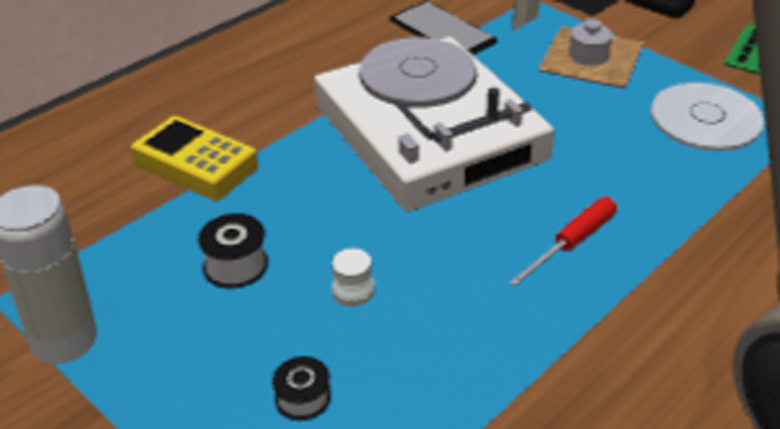

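Crops read. Scene crop: plate (77,147), pan (341,161), weight knob (97,200), reels (563,122) and (540,54), jar (481,83), bolt knob top (306,88). Side crop: plate (708,114), pan (418,67), weight knob (593,26), reels (232,233) and (301,377), jar (352,260), bolt knob (493,90).

Run:
```python
from h import *
S=lambda u,v:(145+u/3-.33,145+v/3-.33); D=lambda u,v:(80+u/2.6-.3,155+v/2.6-.3)
P={"plate":((77,147),(708,114),.008),"pan":((341,161),(418,67),.085),"wknob":((97,200),(593,26),.058),
"A":((563,122),(232,233),.044),"A36":((563,122),(232,233),.036),"B":((540,54),(301,377),.028),"B36":((540,54),(301,377),.036),"jar":((481,83),(352,260),.045),"bolt":((306,89),(493,90),.109),"can":((714,22),(34,205),.17)}
for k,(a,b,z) in P.items(): print(k,ray("scene",S(*a),z).round(3)[:2],ray("side",D(*b),z).round(3)[:2])
for n,l,r,z in(("A",(199,238),(266,238),.044),("A36",(199,238),(266,238),.036),("B",(273,381),(330,381),.028),("B36",(273,381),(330,381),.036)):
    print(n,"dia",np.linalg.norm(ray("side",D(*l),z)-ray("side",D(*r),z)).round(4))
for l,r,z,n in (((536,124),(589,124),.04,"A"),((521,56),(559,56),.03,"B")): print(n,np.linalg.norm(ray("scene",S(*l),z)-ray("scene",S(*r),z)).round(4))
# balance corners (top z .055)
c=[ray("side",D(*p),.055)[:2] for p in ((316,80),(410,184),(553,131))]; c2=[ray("scene",S(*p),.055)[:2] for p in((256,235),(434,232),(411,115),(254,117))]
for c in(c,c2):
  for a,b in zip(c[:-1],c[1:]): print(a.round(3),b.round(3),np.linalg.norm(b-a).round(3),np.degrees(np.arctan2(*(b-a)[::-1])).round(1))
p=[ray("scene",S(*q),.006)[:2] for q in((27,238),(85,282),(170,238))]+[ray("side",D(*q),.006)[:2] for q in((555,28),(539,70),(627,86),(643,40))]
print(np.array(p).round(3));
```

```text
plate [ 0.399 -0.294] [ 0.392 -0.291]
pan [ 0.651 -0.03 ] [ 0.649 -0.03 ]
wknob [ 0.588 -0.303] [ 0.579 -0.295]
A [0.615 0.281] [0.614 0.28 ]
A36 [0.604 0.288] [0.622 0.275]
B [0.43  0.348] [0.432 0.346]
B36 [0.442 0.341] [0.426 0.35 ]
jar [0.495 0.225] [0.495 0.224]
bolt [ 0.525 -0.028] [ 0.53  -0.028]
can [0.649 0.456] [0.645 0.451]
A dia 0.0676
A36 dia 0.0684
B dia 0.0507
B36 dia 0.0501
A 0.0665
B 0.0524
[0.751 0.044] [0.528 0.108] 0.232 164.0
[0.528 0.108] [ 0.475 -0.074] 0.189 -106.1
[ 0.71  -0.152] [0.774 0.032] 0.195 70.8
[0.774 0.032] [0.548 0.102] 0.237 162.8
[0.548 0.102] [ 0.482 -0.083] 0.196 -109.5
[[ 0.561 -0.384]
 [ 0.662 -0.337]
 [ 0.62  -0.23 ]
 [ 0.664 -0.327]
 [ 0.612 -0.225]
 [ 0.504 -0.275]
 [ 0.554 -0.387]]
```

Call:
apply_moves(
  delta_pos=[
    [0.15,-0.75,-0.065],
    [0.15,-0.75,-0.065],
    [0.15,-0.75,-0.065],
    [0.15,-0.75,-0.065],
    [0.15,-0.75,-0.065],
    [0.15,-0.75,-0.065],
    [0.15,-0.75,-0.065],
    [0.15,-0.75,-0.065],
  ],
  dr=[
    [0,0,0],
    [0,0,0],
    [0,0,0],
    [0,0,0],
    [0,0,0],
    [0,0,0],
    [0,0,0],
    [0,0,0],
  ],
  jaw=[1,1,1,1,1,1,1,1],
  force=35,
)

```text
time: 0.82
tool_pos: [0.5845, -0.3054, 0.199]
tool_rot: [-3.141, 0.001, 1.567]
contact_force: [-0.1, 0.5, 0.6]
opening: 0.0916
grip_force: 0.0
```

Call:
apply_moves(
  delta_pos=[
    [0,0,0],
    [0,0,0],
    [0,0,0],
  ],
  dr=[
    [0,0,0],
    [0,0,0],
    [0,0,0],
  ],
  jaw=[1,1,1],
)

```text
time: 1.07
tool_pos: [0.5848, -0.2989, 0.2005]
tool_rot: [-3.141, -0.001, 1.571]
contact_force: [-0.2, -0.2, -0.1]
opening: 0.0917
grip_force: 0.0
```

Run:
```python
from h import *
st,im=snap("wrist","w1"); print(st["tool_pos"],st["tool_rot"])
cv2.imwrite("pics/w1b.png",cv2.resize(im,(800,600),interpolation=cv2.INTER_CUBIC))
```

```text
[ 0.58484537 -0.29889873  0.20045181] [-3.14096226e+00 -1.05109251e-03  1.57124014e+00]
```

View pics/w1b.png

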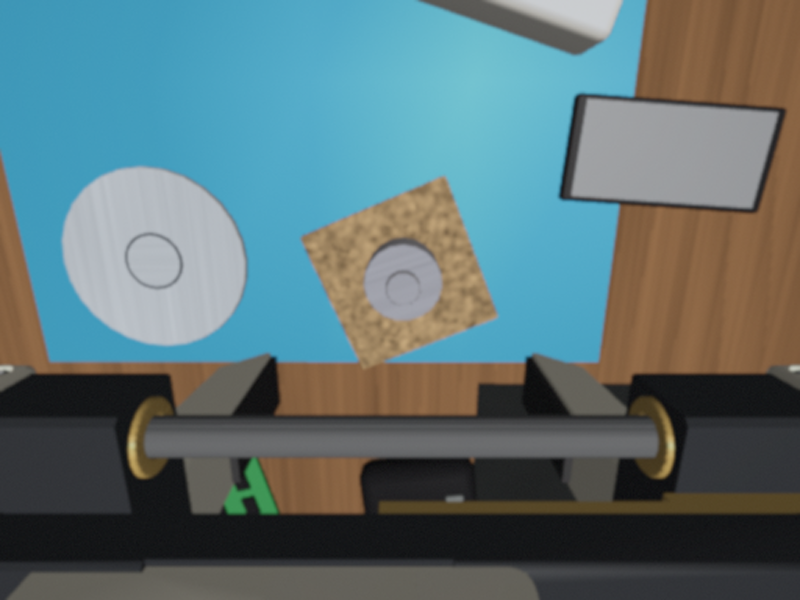

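Wrist view: pad corners at (443,177), (497,317), (365,369), (302,238). The weight's shoulder is at (403,281), its knob at (403,287), and the plate ring at (154,261).

```bash
cat >> h.py <<'E'
Q=lambda u,v:((u+.5)/1.5625-.5,(v+.5)/1.5625-.5)
E
python3 - <<'E'
from h import *
st=dict(tool_pos=[0.58484537,-0.29889873,0.20045181],tool_rot=[-3.14096,-0.00105,1.57124])
r=lambda u,v,z:ray("wrist",Q(u,v),z,st)[:2].round(4)
c=np.array([r(*p,.006) for p in((443,177),(497,317),(365,369),(302,238))]); print(c,c.mean(0),np.linalg.norm(c-np.roll(c,1,0),axis=1))
print("w",r(403,281,.042),r(403,287,.058),"plate",r(154,261,.008), r(154,256,.008))
E
```

```text
[[ 0.6157 -0.2303]
 [ 0.6618 -0.3386]
 [ 0.5551 -0.384 ]
 [ 0.5094 -0.2753]] [ 0.5855  -0.30705] [0.11543262 0.11770344 0.1159571  0.11791599]
w [ 0.5863 -0.3   ] [ 0.5862 -0.3002] plate [ 0.395  -0.2928] [ 0.3956 -0.2889]
```

Call:
apply_moves(
  delta_pos=[
    [0.004,-0.003,-0.1],
    [0.004,-0.003,-0.2],
    [0.004,-0.003,-0.3],
    [0.004,-0.003,-0.38],
    [0.004,-0.003,-0.44],
    [0.004,-0.003,-0.47],
    [0.004,-0.003,-0.47],
    [0.004,-0.003,-0.47],
  ],
  dr=[
    [0,0,0],
    [0,0,0],
    [0,0,0],
    [0,0,0],
    [0,0,0],
    [0,0,0],
    [0,0,0],
    [0,0,0],
  ],
  jaw=[1,1,1,1,1,1,1,1],
  force=35,
)

```text
time: 1.78
tool_pos: [0.5873, -0.3006, 0.0137]
tool_rot: [3.141, 0.0, 1.572]
contact_force: [0.5, 0.3, 1.4]
opening: 0.0915
grip_force: 0.0
```

Call:
apply_moves(
  delta_pos=[
    [0,0,0],
    [0,0,0],
    [0,0,0],
    [0,0,0],
    [0,0,0],
    [0,0,0],
  ],
  dr=[
    [0,0,0],
    [0,0,0],
    [0,0,0],
    [0,0,0],
    [0,0,0],
    [0,0,0],
  ],
  jaw=[0.4,0.4,0.4,0.4,0.4,0.4],
)

```text
time: 2.28
tool_pos: [0.5866, -0.3013, 0.0131]
tool_rot: [3.141, 0.0, 1.571]
contact_force: [-5.3, -0.6, 3.3]
opening: 0.0561
grip_force: 2.7
```

Call:
apply_moves(
  delta_pos=[
    [0,0,0],
    [0,0,0],
    [0,0,0],
    [0,0,0.02],
    [0,0,0.1],
    [0,0,0.2],
    [0,0,0.3],
    [0,0,0.34],
  ],
  dr=[
    [0,0,0],
    [0,0,0],
    [0,0,0],
    [0,0,0],
    [0,0,0],
    [0,0,0],
    [0,0,0],
    [0,0,0],
  ],
  jaw=[0,0,0,0,0,0,0,0],
  force=40,
)

```text
time: 2.95
tool_pos: [0.5885, -0.3021, 0.1544]
tool_rot: [3.135, 0.004, 1.571]
contact_force: [0.8, 0.2, -3.3]
opening: 0.0551
grip_force: 40.0
```

Call:
apply_moves(
  delta_pos=[
    [0.02,0.09,0],
    [0.04,0.18,0],
    [0.065,0.27,0],
    [0.09,0.36,0],
    [0.11,0.45,0],
    [0.13,0.54,0],
    [0.15,0.63,0],
    [0.159,0.675,0],
  ],
  dr=[
    [0,0,0],
    [0,0,0],
    [0,0,0],
    [0,0,0],
    [0,0,0],
    [0,0,0],
    [0,0,0],
    [0,0,0],
  ],
  jaw=[0,0,0,0,0,0,0,0],
)

```text
time: 3.62
tool_pos: [0.6502, -0.0262, 0.1479]
tool_rot: [-3.14, -0.002, 1.574]
contact_force: [-0.8, 0.2, -4.6]
opening: 0.0553
grip_force: 40.0
```

Call:
apply_moves(
  delta_pos=[
    [0,0,0],
    [0,0,0],
  ],
  dr=[
    [0,0,0],
    [0,0,0],
  ],
  jaw=[0,0],
)

```text
time: 3.78
tool_pos: [0.6499, -0.0296, 0.1479]
tool_rot: [-3.14, -0.0, 1.573]
contact_force: [-0.3, -0.0, -4.8]
opening: 0.0551
grip_force: 40.0
```

Run:
```python
from h import *
st,im=snap("wrist","w2"); print(st["tool_pos"],st["tool_rot"],st["opening"],st["grip_force"],st["contact_force"])
cv2.imwrite("pics/w2b.png",cv2.resize(im,(800,600),interpolation=cv2.INTER_CUBIC))
```

```text
[ 0.64986738 -0.02960348  0.14785973] [-3.13997347e+00 -2.11520794e-04  1.57347951e+00] 0.055149705154998396 39.99790370464325 [-0.34739848 -0.02934024 -4.84852922]
```

View pics/w2b.png

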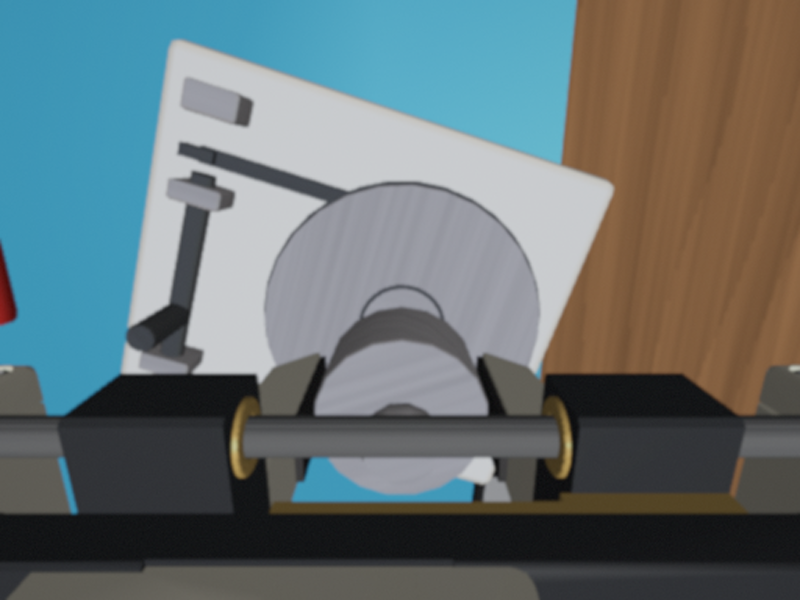

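Wrist view: weight held between the fingers. The pan rim spans u 265–540 with its top at (402,182), the bolt knob top is at (142,336), and the housing corners are at (175,40) and (613,185).

Run:
```python
from h import *
st=dict(tool_pos=[0.64987,-0.0296,0.14786],tool_rot=[-3.13997,-0.0002,1.57348])
r=lambda u,v,z:ray("wrist",Q(u,v),z,st)[:2].round(4)
print("rim",r(402,182,.085),r(265,310,.085),r(540,310,.085)," knob",r(142,336,.109))
a,b=r(175,40,.055),r(613,185,.055); print(a,b,np.linalg.norm(b-a),np.degrees(np.arctan2(*(b-a)[::-1])))
# fit circle radius .07 to rim points
from scipy.optimize import least_squares
P=np.array([r(u,v,.085) for u,v in((402,182),(340,196),(297,228),(265,310),(540,310),(507,228),(464,196))])
print(least_squares(lambda c:np.hypot(*(P-c[:2]).T)-c[2],[.65,-.03,.07]).x)
yw=np.radians(-17.3);print("knob-from-pan",np.array([.65,-.03]))
```

```text
rim [0.6501 0.0399] [ 0.5819 -0.0222] [ 0.7192 -0.0218]  knob [ 0.5326 -0.0271]
[0.5402 0.105 ] [0.7608 0.0376] 0.2306666859344886 -16.989503568860446
[ 0.65047964 -0.02909794  0.06902731]
knob-from-pan [ 0.65 -0.03]
```

Call:
apply_moves(
  delta_pos=[
    [0,-0.002,-0.06],
    [0,-0.002,-0.11],
    [0,-0.002,-0.13],
    [0,-0.002,-0.138],
    [0,-0.002,-0.145],
    [0,-0.002,-0.152],
    [0,-0.002,-0.16],
    [0,-0.002,-0.16],
  ],
  dr=[
    [0,0,0],
    [0,0,0],
    [0,0,0],
    [0,0,0],
    [0,0,0],
    [0,0,0],
    [0,0,0],
    [0,0,0],
  ],
  jaw=[0,0,0,0,0,0,0,0],
)

```text
time: 4.5
tool_pos: [0.6508, -0.0326, 0.0855]
tool_rot: [3.14, 0.001, 1.571]
contact_force: [-0.4, -2.9, -0.6]
opening: 0.0553
grip_force: 40.0
```

Call:
apply_moves(
  delta_pos=[
    [0,0,0],
    [0,0,0],
    [0,0,0],
  ],
  dr=[
    [0,0,0],
    [0,0,0],
    [0,0,0],
  ],
  jaw=[0,0,0],
)

```text
time: 4.75
tool_pos: [0.6509, -0.0323, 0.0856]
tool_rot: [3.139, 0.001, 1.571]
contact_force: [0.3, -3.7, -0.7]
opening: 0.0556
grip_force: 40.0
```

Call:
apply_moves(
  delta_pos=[
    [0,0,0],
    [0,0,0],
    [0,0,0],
    [0,0,0],
    [0,0,0.08],
    [0,0,0.16],
    [0,0,0.22],
    [0,0,0.28],
  ],
  dr=[
    [0,0,0],
    [0,0,0],
    [0,0,0],
    [0,0,0],
    [0,0,0],
    [0,0,0],
    [0,0,0],
    [0,0,0],
  ],
  jaw=[1,1,1,1,1,1,1,1],
)

```text
time: 5.42
tool_pos: [0.6504, -0.0317, 0.1985]
tool_rot: [3.14, -0.0, 1.571]
contact_force: [0.7, -0.6, 0.5]
opening: 0.0916
grip_force: 0.0
```

Call:
apply_moves(
  delta_pos=[
    [0,0,0],
    [0,0,0],
    [0,0,0],
    [0,0,0],
    [0,0,0],
    [0,0,0],
    [0,0,0],
    [0,0,0],
  ],
  dr=[
    [0,0,0],
    [0,0,0],
    [0,0,0],
    [0,0,0],
    [0,0,0],
    [0,0,0],
    [0,0,0],
    [0,0,0],
  ],
  jaw=[1,1,1,1,1,1,1,1],
)

```text
time: 6.08
tool_pos: [0.6501, -0.032, 0.1963]
tool_rot: [-3.141, -0.0, 1.571]
contact_force: [-0.5, 0.1, 0.2]
opening: 0.0917
grip_force: 0.0
```

Run:
```python
from h import *
st,im=snap("wrist","w3"); print(st["time"],st["tool_pos"],st["tool_rot"],st["contact_force"])
cv2.imwrite("pics/w3b.png",cv2.resize(im,(800,600),interpolation=cv2.INTER_CUBIC))
```

```text
6.0833 [ 0.65012991 -0.03198038  0.19629585] [-3.14100610e+00 -9.19911269e-05  1.57078622e+00] [-0.49765786  0.10787937  0.20129411]
```

View pics/w3b.png

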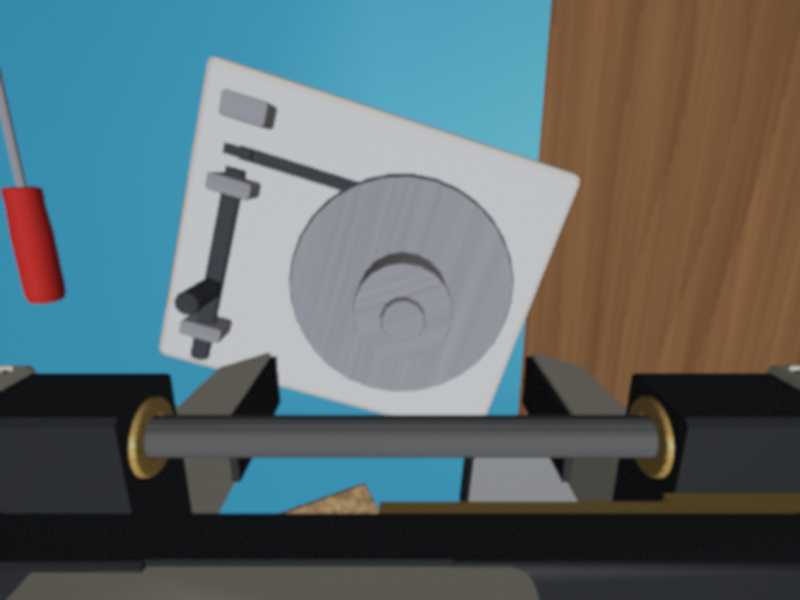

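The weight stands upright on the pan. Pan rim u 290–513, v 174–391; weight knob at (403,319), shoulder at about (403,311).

Run:
```python
from h import *
st=dict(tool_pos=[0.65013,-0.03198,0.1963],tool_rot=[-3.141,-0.0001,1.57079])
r=lambda u,v,z:ray("wrist",Q(u,v),z,st)[:2].round(4)
print("rim top/bot",r(402,174,.075),r(402,391,.075),"l/r",r(290,282,.075),r(513,282,.075)," weight",r(403,319,.127),r(403,311,.111),"knob",r(188,300,.109))
```

```text
rim top/bot [0.6508 0.0399] [ 0.6509 -0.0995] l/r [ 0.5813 -0.0247] [ 0.7197 -0.0246]  weight [ 0.6512 -0.0313] [ 0.6513 -0.0321] knob [ 0.5328 -0.0264]
```

Call:
apply_moves(
  delta_pos=[
    [0.001,0,-0.1],
    [0.001,0,-0.2],
    [0.001,0,-0.25],
    [0.001,0,-0.277],
    [0.001,0,-0.277],
    [0.001,0,-0.277],
    [0.001,0,-0.277],
    [0.001,0,-0.277],
  ],
  dr=[
    [0,0,0],
    [0,0,0],
    [0,0,0],
    [0,0,0],
    [0,0,0],
    [0,0,0],
    [0,0,0],
    [0,0,0],
  ],
  jaw=[1,1,1,1,1,0,0,0],
)

```text
time: 6.8
tool_pos: [0.6519, -0.0322, 0.0882]
tool_rot: [3.138, 0.001, 1.571]
contact_force: [0.0, 0.3, 0.0]
opening: 0.0761
grip_force: 0.0
```

Call:
apply_moves(
  delta_pos=[
    [0,0,0],
    [0,0,0],
    [0,0,0],
    [0,0,0],
    [0,0,0.03],
    [0,0,0.08],
    [0,0,0.14],
    [0,0,0.14],
  ],
  dr=[
    [0,0,0],
    [0,0,0],
    [0,0,0],
    [0,0,0],
    [0,0,0],
    [0,0,0],
    [0,0,0],
    [0,0,0],
  ],
  jaw=[0,0,0,0,0,0,0,0],
)

```text
time: 7.47
tool_pos: [0.6527, -0.0323, 0.1469]
tool_rot: [3.134, 0.001, 1.571]
contact_force: [2.0, 0.0, -3.2]
opening: 0.0554
grip_force: 40.0
```

Call:
apply_moves(
  delta_pos=[
    [-0.02,-0.09,0],
    [-0.04,-0.18,0],
    [-0.065,-0.27,0],
    [-0.09,-0.36,0],
    [-0.11,-0.45,0],
    [-0.13,-0.54,0],
    [-0.15,-0.63,0],
    [-0.161,-0.687,0],
  ],
  dr=[
    [0,0,0],
    [0,0,0],
    [0,0,0],
    [0,0,0],
    [0,0,0],
    [0,0,0],
    [0,0,0],
    [0,0,0],
  ],
  jaw=[0,0,0,0,0,0,0,0],
)

```text
time: 8.13
tool_pos: [0.5842, -0.3103, 0.1405]
tool_rot: [-3.139, 0.0, 1.569]
contact_force: [0.4, -0.8, -4.8]
opening: 0.0554
grip_force: 40.0
```

Call:
apply_moves(
  delta_pos=[
    [0,0,0],
    [0,0,0],
    [0,0,0],
  ],
  dr=[
    [0,0,0],
    [0,0,0],
    [0,0,0],
  ],
  jaw=[0,0,0],
)

```text
time: 8.38
tool_pos: [0.5857, -0.306, 0.1407]
tool_rot: [-3.14, -0.002, 1.571]
contact_force: [0.2, 0.2, -4.9]
opening: 0.0553
grip_force: 40.0
```

Call:
apply_moves(
  delta_pos=[
    [0,-0.002,-0.08],
    [0,-0.002,-0.16],
    [0,-0.002,-0.23],
    [0,-0.002,-0.28],
    [0,-0.002,-0.295],
    [0,-0.002,-0.303],
    [0,-0.002,-0.308],
    [0,-0.002,-0.308],
  ],
  dr=[
    [0,0,0],
    [0,0,0],
    [0,0,0],
    [0,0,0],
    [0,0,0],
    [0,0,0],
    [0,0,0],
    [0,0,0],
  ],
  jaw=[0,0,0,0,0,0,0,0],
)

```text
time: 9.05
tool_pos: [0.5872, -0.3075, 0.02]
tool_rot: [3.14, 0.001, 1.572]
contact_force: [-0.2, -0.4, -4.3]
opening: 0.0556
grip_force: 40.0
```

Call:
apply_moves(
  delta_pos=[
    [0,0,0],
    [0,0,0],
  ],
  dr=[
    [0,0,0],
    [0,0,0],
  ],
  jaw=[0,0],
)

```text
time: 9.22
tool_pos: [0.587, -0.308, 0.0203]
tool_rot: [3.139, 0.001, 1.571]
contact_force: [-0.0, -0.2, -5.0]
opening: 0.0553
grip_force: 40.0
```

Not yet in contact; lower in small steps.

Call:
apply_moves(
  delta_pos=[
    [-0.002,0,-0.004],
    [-0.002,0,-0.008],
    [-0.002,0,-0.008],
    [-0.002,0,-0.008],
  ],
  dr=[
    [0,0,0],
    [0,0,0],
    [0,0,0],
    [0,0,0],
  ],
  jaw=[0,0,0,0],
)

```text
time: 9.55
tool_pos: [0.5858, -0.308, 0.0175]
tool_rot: [3.14, 0.001, 1.571]
contact_force: [-3.2, 1.9, 5.9]
opening: 0.0555
grip_force: 40.0
```

Call:
apply_moves(
  delta_pos=[
    [0,0,-0.004],
    [0,0,-0.008],
    [0,0,-0.008],
  ],
  dr=[
    [0,0,0],
    [0,0,0],
    [0,0,0],
  ],
  jaw=[0,0,0],
)

```text
time: 9.8
tool_pos: [0.5859, -0.308, 0.0174]
tool_rot: [3.139, 0.002, 1.571]
contact_force: [-9.8, 6.8, 25.0]
opening: 0.0557
grip_force: 40.0
```

Call:
apply_moves(
  delta_pos=[
    [0,0,0.007],
    [0,0,0.007],
    [0,0,0.007],
    [0,0,0.007],
    [0,0,0.08],
    [0,0,0.18],
    [0,0,0.28],
    [0,0,0.38],
  ],
  dr=[
    [0,0,0],
    [0,0,0],
    [0,0,0],
    [0,0,0],
    [0,0,0],
    [0,0,0],
    [0,0,0],
    [0,0,0],
  ],
  jaw=[0,1,1,1,1,1,1,1],
)

```text
time: 10.47
tool_pos: [0.5852, -0.3075, 0.1654]
tool_rot: [-3.141, -0.001, 1.571]
contact_force: [1.2, -1.6, -0.5]
opening: 0.0913
grip_force: 0.0
```

Call:
apply_moves(
  delta_pos=[
    [0,0,0.09],
    [0,0,0.09],
    [0,0,0.09],
    [0,0,0.09],
  ],
  dr=[
    [0,0,0],
    [0,0,0],
    [0,0,0],
    [0,0,0],
  ],
  jaw=[1,1,1,1],
)

```text
time: 10.8
tool_pos: [0.5851, -0.3074, 0.1993]
tool_rot: [-3.141, -0.001, 1.571]
contact_force: [0.5, 0.7, -0.9]
opening: 0.0915
grip_force: 0.0
```

Run:
```python
from h import *
st,im=snap("wrist","w4"); print(st["time"],st["tool_pos"],st["tool_rot"])
cv2.imwrite("pics/w4b.png",cv2.resize(im,(800,600),interpolation=cv2.INTER_CUBIC))
```

```text
10.8 [ 0.58506186 -0.30739977  0.19929313] [-3.14053626e+00 -7.39714766e-04  1.57072097e+00]
```

View pics/w4b.png

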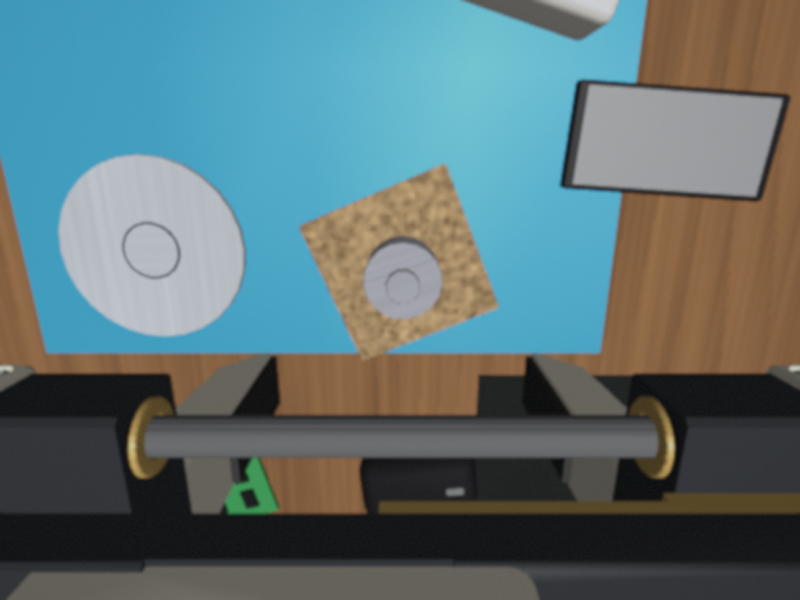

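Weight upright on the pad: knob (403,287). Pad corners: (445,166), (497,305), (365,359), (301,228). Now I'll check its centring and refresh large-reel evidence by image differencing.

Run:
```python
from h import *
st=dict(tool_pos=[0.58506,-0.3074,0.19929],tool_rot=[-3.14054,-0.00074,1.57072])
r=lambda u,v,z:ray("wrist",Q(u,v),z,st)[:2].round(4)
c=np.array([r(*p,.006) for p in((445,166),(497,305),(365,359),(301,228))]); print(c.mean(0))
print("w",r(403,280,.042),r(403,287,.058),"plate",r(151,251,.008))
s,im=snap("side","s1"); a=cv2.imread("pics/side0.png")
d=np.abs(im.astype(int)-a).max(2); print("diff A,B,jar regions:",[(d[y-18:y+18,x-20:x+20]>30).sum() for x,y in((169,250),(196,303),(215,262))])
```

```text
[ 0.585775 -0.3068  ]
w [ 0.5864 -0.3076] [ 0.5864 -0.3084] plate [ 0.3946 -0.2933]
diff A,B,jar regions: [np.int64(0), np.int64(0), np.int64(0)]
```

Call:
apply_moves(
  delta_pos=[
    [0.01,0.1,0],
    [0.02,0.2,0],
    [0.03,0.3,0],
    [0.04,0.4,0],
    [0.05,0.5,0],
    [0.06,0.6,0],
    [0.07,0.7,0],
    [0.074,0.78,0],
  ],
  dr=[
    [0,0,0],
    [0,0,0],
    [0,0,0],
    [0,0,0],
    [0,0,0],
    [0,0,0],
    [0,0,0],
    [0,0,0],
  ],
  jaw=[1,1,1,1,1,1,1,1],
)

```text
time: 11.57
tool_pos: [0.6144, 0.0074, 0.1985]
tool_rot: [-3.139, -0.001, 1.572]
contact_force: [0.8, -0.7, 0.3]
opening: 0.0919
grip_force: 0.0
```

Call:
apply_moves(
  delta_pos=[
    [0,0.1,0],
    [0,0.2,0],
    [0,0.3,0],
    [0,0.4,0],
    [0,0.5,0],
    [0,0.6,0],
    [0,0.67,0],
    [0,0.69,0],
  ],
  dr=[
    [0,0,0],
    [0,0,0],
    [0,0,0],
    [0,0,0],
    [0,0,0],
    [0,0,0],
    [0,0,0],
    [0,0,0],
  ],
  jaw=[1,1,1,1,1,1,1,1],
)

```text
time: 12.23
tool_pos: [0.6134, 0.2851, 0.1979]
tool_rot: [-3.138, -0.0, 1.575]
contact_force: [-0.0, -0.5, 0.2]
opening: 0.0916
grip_force: 0.0
```

Call:
apply_moves(
  delta_pos=[
    [0,0,0],
    [0,0,0],
    [0,0,0],
    [0,0,0],
  ],
  dr=[
    [0,0,0],
    [0,0,0],
    [0,0,0],
    [0,0,0],
  ],
  jaw=[1,1,1,1],
)

```text
time: 12.57
tool_pos: [0.6154, 0.2785, 0.2001]
tool_rot: [-3.141, 0.001, 1.569]
contact_force: [-0.3, -0.1, 0.9]
opening: 0.0917
grip_force: 0.0
```

Run:
```python
from h import *
st,im=snap("wrist","w5"); print(st["time"],st["tool_pos"],st["tool_rot"])
cv2.imwrite("pics/w5b.png",cv2.resize(im,(800,600),interpolation=cv2.INTER_CUBIC))
```

```text
12.5667 [0.61540285 0.278495   0.20014315] [-3.14122531e+00  5.64210354e-04  1.56857695e+00]
```

View pics/w5b.png

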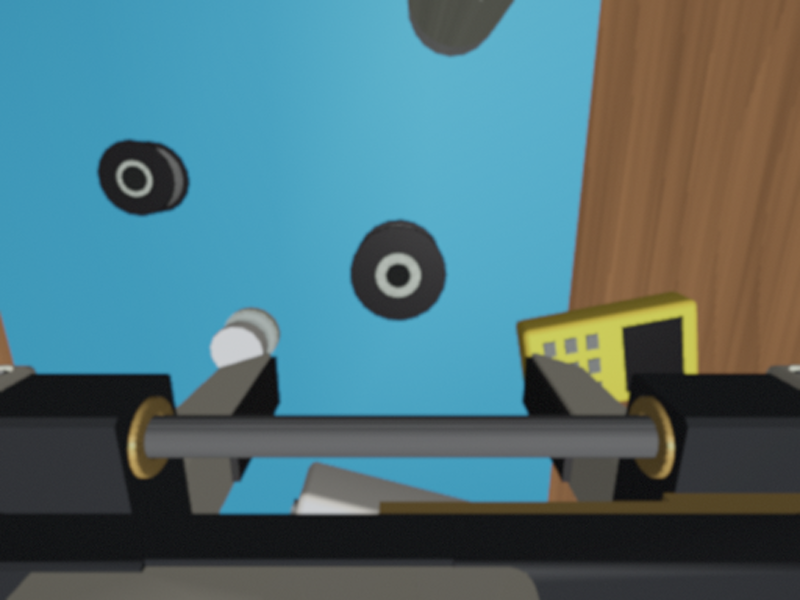

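Large reel hub at (398,275), small reel hub at (134,178). The meter corner (518,325) is near the right finger's path.

Run:
```python
from h import *
st=dict(tool_pos=[0.6154,0.2785,0.20014],tool_rot=[-3.14122,0.00056,1.56858])
r=lambda u,v,z:ray("wrist",Q(u,v),z,st)[:2].round(4)
print("A",r(398,275,.044),r(351,272,.044),r(446,272,.044),"B",r(134,178,.028),"jar",r(237,348,.045),"meter",r(518,325,.033),r(690,295,.033),"can base",r(455,55,0))
```

```text
A [0.6134 0.282 ] [0.5808 0.2842] [0.6467 0.2841] B [0.4319 0.347 ] jar [0.4963 0.2281] meter [0.7023 0.2411] [0.826 0.264] can base [0.6533 0.4284]
```

Call:
apply_moves(
  delta_pos=[
    [-0.005,0.009,-0.1],
    [-0.005,0.009,-0.2],
    [-0.005,0.009,-0.3],
    [-0.005,0.009,-0.38],
    [-0.005,0.009,-0.44],
    [-0.005,0.009,-0.47],
    [-0.005,0.009,-0.47],
    [-0.005,0.009,-0.47],
  ],
  dr=[
    [0,0,0],
    [0,0,0],
    [0,0,0],
    [0,0,0],
    [0,0,0],
    [0,0,0],
    [0,0,0],
    [0,0,0],
  ],
  jaw=[1,1,1,1,1,1,1,1],
)

```text
time: 13.28
tool_pos: [0.6137, 0.2836, 0.0131]
tool_rot: [3.141, -0.0, 1.57]
contact_force: [0.7, 0.5, 0.8]
opening: 0.0918
grip_force: 0.0
```

Call:
apply_moves(
  delta_pos=[
    [0,0,0],
    [0,0,0],
    [0,0,0],
    [0,0,0],
    [0,0,0],
    [0,0,0],
  ],
  dr=[
    [0,0,0],
    [0,0,0],
    [0,0,0],
    [0,0,0],
    [0,0,0],
    [0,0,0],
  ],
  jaw=[0,0,0,0,0,0],
)

```text
time: 13.78
tool_pos: [0.6134, 0.2842, 0.0136]
tool_rot: [3.14, -0.0, 1.571]
contact_force: [-1.3, -0.8, 5.4]
opening: 0.0678
grip_force: 40.0
```

Call:
apply_moves(
  delta_pos=[
    [0,0,0.03],
    [0,0,0.1],
    [0,0,0.2],
    [0,0,0.3],
    [0,0,0.37],
    [0,0,0.37],
  ],
  dr=[
    [0,0,0],
    [0,0,0],
    [0,0,0],
    [0,0,0],
    [0,0,0],
    [0,0,0],
  ],
  jaw=[0,0,0,0,0,0],
)

```text
time: 14.28
tool_pos: [0.616, 0.2851, 0.1684]
tool_rot: [3.13, -0.004, 1.571]
contact_force: [0.7, 0.7, -3.3]
opening: 0.0673
grip_force: 40.0
```

Call:
apply_moves(
  delta_pos=[
    [0.01,-0.1,0],
    [0.02,-0.2,0],
    [0.03,-0.3,0],
    [0.04,-0.4,0],
    [0.05,-0.5,0],
    [0.07,-0.6,0],
    [0.08,-0.7,0],
    [0.0925,-0.78,0],
  ],
  dr=[
    [0,0,0],
    [0,0,0],
    [0,0,0],
    [0,0,0],
    [0,0,0],
    [0,0,0],
    [0,0,0],
    [0,0,0],
  ],
  jaw=[0,0,0,0,0,0,0,0],
)

```text
time: 14.95
tool_pos: [0.6488, -0.031, 0.1583]
tool_rot: [-3.138, 0.0, 1.57]
contact_force: [0.8, -0.3, -4.9]
opening: 0.0673
grip_force: 40.0
```

Call:
apply_moves(
  delta_pos=[
    [0,0,-0.02],
    [0,0,-0.06],
    [0,0,-0.08],
    [0,0,-0.08],
  ],
  dr=[
    [0,0,0],
    [0,0,0],
    [0,0,0],
    [0,0,0],
  ],
  jaw=[0,0,0,0],
)

```text
time: 15.28
tool_pos: [0.6477, -0.0274, 0.1244]
tool_rot: [-3.134, -0.001, 1.571]
contact_force: [-0.4, 0.6, -6.4]
opening: 0.0673
grip_force: 40.0
```

Call:
apply_moves(
  delta_pos=[
    [0.006,-0.002,-0.03],
    [0.006,-0.002,-0.055],
    [0.006,-0.002,-0.065],
    [0.006,-0.002,-0.073],
    [0.006,-0.002,-0.081],
    [0.006,-0.002,-0.088],
    [0.006,-0.002,-0.088],
    [0.006,-0.002,-0.088],
  ],
  dr=[
    [0,0,0],
    [0,0,0],
    [0,0,0],
    [0,0,0],
    [0,0,0],
    [0,0,0],
    [0,0,0],
    [0,0,0],
  ],
  jaw=[0,0,0,0,0,0,0,0],
)

```text
time: 15.95
tool_pos: [0.6526, -0.0286, 0.0936]
tool_rot: [3.141, -0.0, 1.571]
contact_force: [-1.1, 1.8, -1.5]
opening: 0.0672
grip_force: 40.0
```

Call:
apply_moves(
  delta_pos=[
    [0,0,0],
    [0,0,0],
  ],
  dr=[
    [0,0,0],
    [0,0,0],
  ],
  jaw=[0,0],
)

```text
time: 16.12
tool_pos: [0.6526, -0.0287, 0.0937]
tool_rot: [3.141, -0.0, 1.571]
contact_force: [-1.0, 1.5, -2.6]
opening: 0.0672
grip_force: 40.0
```

Call:
apply_moves(
  delta_pos=[
    [-0.004,0,-0.005],
    [-0.004,0,-0.01],
    [-0.004,0,-0.01],
  ],
  dr=[
    [0,0,0],
    [0,0,0],
    [0,0,0],
  ],
  jaw=[0,0,0],
)

```text
time: 16.37
tool_pos: [0.6517, -0.029, 0.0895]
tool_rot: [3.139, 0.0, 1.571]
contact_force: [2.4, 0.3, -0.1]
opening: 0.0677
grip_force: 40.0
```

Call:
apply_moves(
  delta_pos=[
    [0,0,0],
    [0,0,0],
    [0,0,0],
    [0,0,0],
    [0,0,0.06],
    [0,0,0.14],
    [0,0,0.22],
    [0,0,0.26],
  ],
  dr=[
    [0,0,0],
    [0,0,0],
    [0,0,0],
    [0,0,0],
    [0,0,0],
    [0,0,0],
    [0,0,0],
    [0,0,0],
  ],
  jaw=[1,1,1,1,1,1,1,1],
)

```text
time: 17.03
tool_pos: [0.652, -0.029, 0.1975]
tool_rot: [3.136, 0.001, 1.571]
contact_force: [-0.0, 0.5, 1.6]
opening: 0.0922
grip_force: 0.0
```

Call:
apply_moves(
  delta_pos=[
    [0,0,0],
    [0,0,0],
    [0,0,0],
    [0,0,0],
    [0,0,0],
    [0,0,0],
    [0,0,0],
    [0,0,0],
  ],
  dr=[
    [0,0,0],
    [0,0,0],
    [0,0,0],
    [0,0,0],
    [0,0,0],
    [0,0,0],
    [0,0,0],
    [0,0,0],
  ],
  jaw=[1,1,1,1,1,1,1,1],
)

```text
time: 17.7
tool_pos: [0.6507, -0.0287, 0.1927]
tool_rot: [-3.141, -0.0, 1.571]
contact_force: [-0.6, -0.2, -0.0]
opening: 0.092
grip_force: 0.0
```

Run:
```python
from h import *
st,im=snap("wrist","w6"); print(st["time"],st["tool_pos"],st["tool_rot"])
cv2.imwrite("pics/w6b.png",cv2.resize(im,(800,600),interpolation=cv2.INTER_CUBIC))
```

```text
17.7 [ 0.65071915 -0.02874425  0.19269542] [-3.14098701e+00 -1.03474710e-04  1.57082286e+00]
```

View pics/w6b.png

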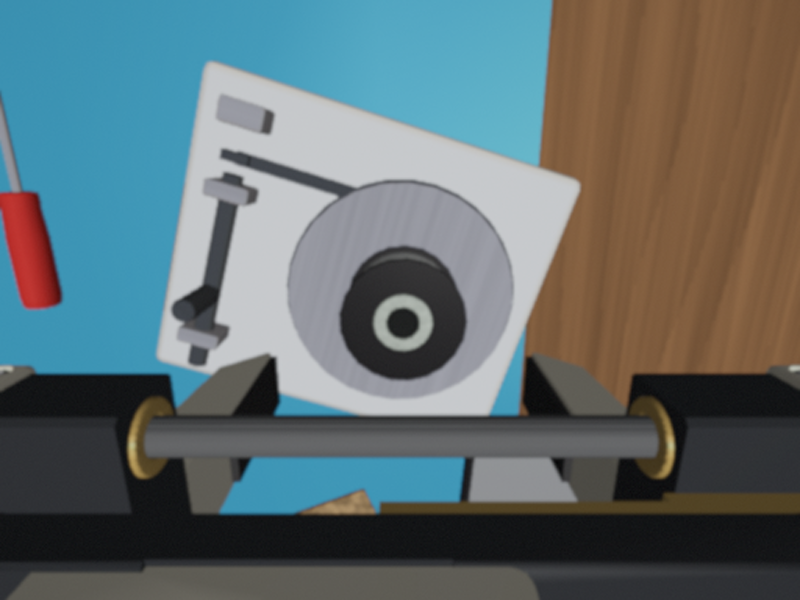

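Reel flat on the pan: hub (403,323), pan rim u 289–513, v 180–399.

Run:
```python
from h import *
st=dict(tool_pos=[0.65072,-0.02874,0.1927],tool_rot=[-3.14099,-0.0001,1.57082])
r=lambda u,v,z:ray("wrist",Q(u,v),z,st)[:2].round(4)
print(r(403,323,.119),"rim",r(402,180,.075),r(402,399,.075),"knob",r(185,305,.109))
```

```text
[ 0.6518 -0.0318] rim [0.6513 0.0399] [ 0.6515 -0.1003] knob [ 0.5331 -0.0249]
```

Call:
apply_moves(
  delta_pos=[
    [0.001,-0.006,-0.1],
    [0.001,-0.006,-0.2],
    [0.001,-0.006,-0.24],
    [0.001,-0.006,-0.26],
    [0.001,-0.006,-0.26],
    [0.001,-0.006,-0.26],
    [0.001,-0.006,-0.26],
    [0.001,-0.006,-0.26],
  ],
  dr=[
    [0,0,0],
    [0,0,0],
    [0,0,0],
    [0,0,0],
    [0,0,0],
    [0,0,0],
    [0,0,0],
    [0,0,0],
  ],
  jaw=[1,1,1,1,1,0,0,0],
)

```text
time: 18.42
tool_pos: [0.6524, -0.0313, 0.0913]
tool_rot: [3.138, 0.001, 1.571]
contact_force: [-0.0, 0.2, 0.1]
opening: 0.0761
grip_force: 0.0
```

Call:
apply_moves(
  delta_pos=[
    [0,0,0],
    [0,0,0],
    [0,0,0],
    [0,0,0.03],
    [0,0,0.08],
    [0,0,0.14],
    [0,0,0.16],
    [0,0,0.16],
  ],
  dr=[
    [0,0,0],
    [0,0,0],
    [0,0,0],
    [0,0,0],
    [0,0,0],
    [0,0,0],
    [0,0,0],
    [0,0,0],
  ],
  jaw=[0,0,0,0,0,0,0,0],
)

```text
time: 19.08
tool_pos: [0.6523, -0.0313, 0.1558]
tool_rot: [3.137, 0.001, 1.571]
contact_force: [0.9, 0.0, -4.3]
opening: 0.0672
grip_force: 40.0
```

Call:
apply_moves(
  delta_pos=[
    [-0.07,-0.07,0],
    [-0.14,-0.14,0],
    [-0.21,-0.21,0],
    [-0.28,-0.28,0],
    [-0.35,-0.35,0],
    [-0.42,-0.42,0],
    [-0.49,-0.5,0],
    [-0.56,-0.57,0],
  ],
  dr=[
    [0,0,0],
    [0,0,0],
    [0,0,0],
    [0,0,0],
    [0,0,0],
    [0,0,0],
    [0,0,0],
    [0,0,0],
  ],
  jaw=[0,0,0,0,0,0,0,0],
)

```text
time: 19.75
tool_pos: [0.4251, -0.2598, 0.152]
tool_rot: [-3.14, -0.001, 1.571]
contact_force: [1.3, -1.2, -3.8]
opening: 0.0674
grip_force: 40.0
```

Call:
apply_moves(
  delta_pos=[
    [-0.06,-0.06,0],
    [-0.08,-0.085,-0.03],
    [-0.08,-0.085,-0.1],
    [-0.08,-0.085,-0.17],
    [-0.08,-0.085,-0.22],
    [-0.08,-0.085,-0.24],
    [-0.08,-0.085,-0.24],
    [-0.08,-0.085,-0.24],
  ],
  dr=[
    [0,0,0],
    [0,0,0],
    [0,0,0],
    [0,0,0],
    [0,0,0],
    [0,0,0],
    [0,0,0],
    [0,0,0],
  ],
  jaw=[0,0,0,0,0,0,0,0],
)

```text
time: 20.42
tool_pos: [0.3952, -0.293, 0.057]
tool_rot: [-3.141, -0.001, 1.571]
contact_force: [0.2, -0.6, -4.5]
opening: 0.0673
grip_force: 40.0
```

Call:
apply_moves(
  delta_pos=[
    [0,0,-0.04],
    [0,0,-0.065],
    [0,0,-0.076],
    [0,0,-0.08],
    [0,0,-0.08],
    [0,0,-0.08],
  ],
  dr=[
    [0,0,0],
    [0,0,0],
    [0,0,0],
    [0,0,0],
    [0,0,0],
    [0,0,0],
  ],
  jaw=[0,0,0,0,0,0],
)

```text
time: 20.92
tool_pos: [0.3955, -0.2934, 0.0257]
tool_rot: [3.141, 0.001, 1.571]
contact_force: [-1.6, -1.0, -3.8]
opening: 0.0677
grip_force: 40.0
```

Call:
apply_moves(
  delta_pos=[
    [0,0,-0.003],
    [0,0,-0.006],
    [0,0,-0.006],
  ],
  dr=[
    [0,0,0],
    [0,0,0],
    [0,0,0],
  ],
  jaw=[0,0,0],
)

```text
time: 21.17
tool_pos: [0.3953, -0.2933, 0.0229]
tool_rot: [3.141, 0.0, 1.571]
contact_force: [0.8, 0.3, -4.4]
opening: 0.0674
grip_force: 40.0
```

Call:
apply_moves(
  delta_pos=[
    [0,0,-0.003],
    [0,0,-0.006],
    [0,0,-0.006],
  ],
  dr=[
    [0,0,0],
    [0,0,0],
    [0,0,0],
  ],
  jaw=[0,0,0],
)

```text
time: 21.42
tool_pos: [0.3953, -0.2933, 0.0227]
tool_rot: [3.141, 0.001, 1.571]
contact_force: [-7.2, 5.6, 21.3]
opening: 0.0676
grip_force: 40.0
```

Call:
apply_moves(
  delta_pos=[
    [0,0,0.005],
    [0,0,0.005],
    [0,0,0.005],
    [0,0,0.005],
    [0,0,0.05],
    [0,0,0.15],
    [0,0,0.25],
    [0,0,0.35],
  ],
  dr=[
    [0,0,0],
    [0,0,0],
    [0,0,0],
    [0,0,0],
    [0,0,0],
    [0,0,0],
    [0,0,0],
    [0,0,0],
  ],
  jaw=[0,1,1,1,1,1,1,1],
)

```text
time: 22.08
tool_pos: [0.3949, -0.2929, 0.1616]
tool_rot: [-3.141, -0.001, 1.571]
contact_force: [0.5, -1.1, 0.2]
opening: 0.0914
grip_force: 0.0
```

Call:
apply_moves(
  delta_pos=[
    [0,0,0.1],
    [0,0,0.1],
    [0,0,0.1],
    [0,0,0.1],
  ],
  dr=[
    [0,0,0],
    [0,0,0],
    [0,0,0],
    [0,0,0],
  ],
  jaw=[1,1,1,1],
)

```text
time: 22.42
tool_pos: [0.3949, -0.2929, 0.1997]
tool_rot: [-3.141, -0.001, 1.571]
contact_force: [0.1, 0.6, -0.3]
opening: 0.0918
grip_force: 0.0
```

Run:
```python
from h import *
st,im=snap("wrist","w7"); print(st["time"],st["tool_pos"],st["tool_rot"])
np.save("st7.npy",np.r_[st["tool_pos"],st["tool_rot"]])
s,si=snap("side","s7"); s,sc=snap("scene","c7")
w=cv2.resize(im,(512,384))[90:250,130:400]
cv2.imwrite("pics/w7b.png",cv2.resize(w,None,fx=2.9,fy=2.9,interpolation=cv2.INTER_CUBIC))
a=cv2.imread("pics/side0.png"); d=np.abs(si.astype(int)-a).max(2); print([(d[y-18:y+18,x-20:x+20]>30).sum() for x,y in((196,303),(215,262),(307,172))])
```

```text
22.4167 [ 0.39492577 -0.29289692  0.19967088] [-3.14112742e+00 -5.62101336e-04  1.57075853e+00]
[np.int64(0), np.int64(0), np.int64(97)]
```

View pics/w7b.png

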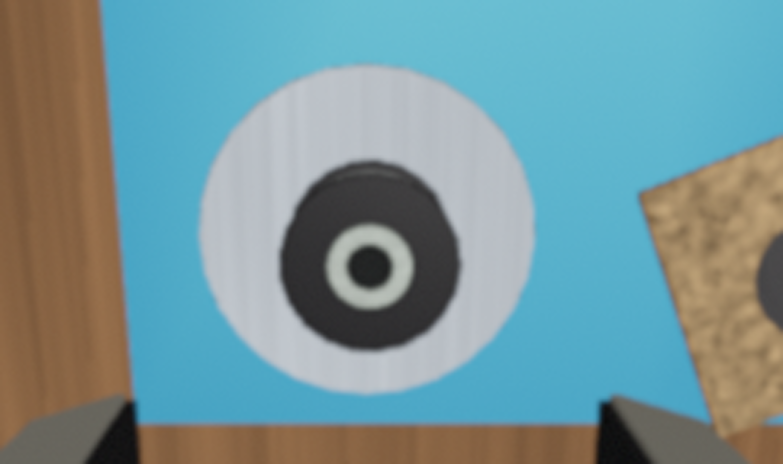

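Reel on plate: hub (370,266); rim u 200–536, v 64–395. The check weight's edge is at (757,270).

Run:
```python
from h import *
v=np.load("st7.npy"); st=dict(tool_pos=v[:3],tool_rot=v[3:])
r=lambda u,w,z:ray("wrist",(130+(u+.5)/2.9-.5,90+(w+.5)/2.9-.5),z,st)[:2].round(4)
print("hub",r(370,266,.052),"rim",r(368,64,.008),r(368,395,.008),r(200,228,.008),r(536,228,.008),"weight left edge",r(757,270,.03),r(757,270,.042))
# weight in side cam: where did it change vs after first placement
a=cv2.imread("pics/s1.png"); b=cv2.imread("pics/s7.png"); d=np.abs(a.astype(int)-b).max(2)
print((d[154:190,287:327]>30).sum())
a=cv2.imread("pics/scene0.png"); b=cv2.imread("pics/c7.png"); d=np.abs(a.astype(int)-b).max(2); print((d[205:235,160:200]>30).sum())
# mean weight pixel centre in side: gray thresh
```

```text
hub [ 0.3959 -0.2933] rim [ 0.3951 -0.2229] [ 0.3952 -0.3628] [ 0.3256 -0.2883] [ 0.4646 -0.2883] weight left edge [ 0.5481 -0.3005] [ 0.5425 -0.2974]
0
92
```

Call:
apply_moves(
  delta_pos=[
    [0.02,0.1,0],
    [0.04,0.2,0],
    [0.06,0.3,0],
    [0.08,0.4,0],
    [0.09,0.5,0],
    [0.093,0.6,0],
    [0.093,0.7,0],
    [0.093,0.8,0],
  ],
  dr=[
    [0,0,0],
    [0,0,0],
    [0,0,0],
    [0,0,0],
    [0,0,0],
    [0,0,0],
    [0,0,0],
    [0,0,0],
  ],
  jaw=[1,1,1,1,1,1,1,1],
)

```text
time: 23.23
tool_pos: [0.4316, 0.0287, 0.1992]
tool_rot: [-3.139, -0.0, 1.571]
contact_force: [0.2, 0.7, -0.1]
opening: 0.0918
grip_force: 0.0
```

Call:
apply_moves(
  delta_pos=[
    [0,0.1,0],
    [0,0.2,0],
    [0,0.3,0],
    [0,0.4,0],
    [0,0.5,0],
    [0,0.6,0],
    [0,0.7,0],
    [0,0.79,0],
  ],
  dr=[
    [0,0,0],
    [0,0,0],
    [0,0,0],
    [0,0,0],
    [0,0,0],
    [0,0,0],
    [0,0,0],
    [0,0,0],
  ],
  jaw=[1,1,1,1,1,1,1,1],
)

```text
time: 23.9
tool_pos: [0.4314, 0.345, 0.1988]
tool_rot: [-3.139, 0.001, 1.572]
contact_force: [0.3, -0.4, 0.7]
opening: 0.0918
grip_force: 0.0
```

Call:
apply_moves(
  delta_pos=[
    [0,0,0],
    [0,0,0],
    [0,0,0],
    [0,0,0],
  ],
  dr=[
    [0,0,0],
    [0,0,0],
    [0,0,0],
    [0,0,0],
  ],
  jaw=[1,1,1,1],
)

```text
time: 24.23
tool_pos: [0.4323, 0.3417, 0.1996]
tool_rot: [-3.14, 0.001, 1.57]
contact_force: [-0.3, 0.3, 0.4]
opening: 0.0918
grip_force: 0.0
```

```bash
cat >> h.py <<'E'
def hub(im,st,n,P,s=26):
    "light ring of a reel's label near the predicted spot P: centroid (world)"
    p=proj(n,P,st); u,v=np.round(p).astype(int); w=im[v-s:v+s,u-s:u+s].astype(int)
    m=((w.min(2)>130)&(w.max(2)-w.min(2)<40)).astype(np.uint8)
    c,_=cv2.findContours(m,cv2.RETR_EXTERNAL,cv2.CHAIN_APPROX_NONE); c=max(c,key=cv2.contourArea)
    (x,y),d,_=cv2.fitEllipse(c); uv=(u-s+x,v-s+y); return p.round(1),np.round(uv,1),np.round(d,1),ray(n,uv,P[2],st).round(4)
E
python3 - <<'E'
from h import *
st,im=snap("wrist","w8"); print(st["time"],st["tool_pos"],st["tool_rot"])
print(hub(im,st,"wrist",[.432,.347,.028]))
E
```

```text
24.2333 [0.43229501 0.34165906 0.19961775] [-3.14026472e+00  1.18759580e-03  1.56975418e+00]
(array([256.3, 171. ]), array([256.1, 171. ]), array([18.8, 19.9]), array([0.4318, 0.347 , 0.028 ]))
```

Call:
apply_moves(
  delta_pos=[
    [-0.001,0.013,-0.1],
    [-0.001,0.013,-0.2],
    [-0.001,0.013,-0.3],
    [-0.001,0.013,-0.4],
    [-0.001,0.013,-0.46],
    [-0.001,0.013,-0.488],
    [-0.001,0.013,-0.488],
    [-0.001,0.013,-0.488],
  ],
  dr=[
    [0,0,0],
    [0,0,0],
    [0,0,0],
    [0,0,0],
    [0,0,0],
    [0,0,0],
    [0,0,0],
    [0,0,0],
  ],
  jaw=[1,1,1,1,1,1,1,1],
)

```text
time: 24.95
tool_pos: [0.4328, 0.3478, 0.006]
tool_rot: [3.141, -0.0, 1.57]
contact_force: [0.7, -0.1, 0.1]
opening: 0.0921
grip_force: 0.0
```

Call:
apply_moves(
  delta_pos=[
    [0,0,0],
    [0,0,0],
    [0,0,0],
    [0,0,0],
    [0,0,0],
    [0,0,0],
    [0,0,0],
    [0,0,0],
  ],
  dr=[
    [0,0,0],
    [0,0,0],
    [0,0,0],
    [0,0,0],
    [0,0,0],
    [0,0,0],
    [0,0,0],
    [0,0,0],
  ],
  jaw=[0,0,0,0,0,0,0,0],
)

```text
time: 25.62
tool_pos: [0.4321, 0.3481, 0.0054]
tool_rot: [3.141, -0.0, 1.571]
contact_force: [-1.0, 0.2, 2.6]
opening: 0.0512
grip_force: 40.0
```

Call:
apply_moves(
  delta_pos=[
    [0,0,0.03],
    [0,0,0.1],
    [0,0,0.2],
    [0,0,0.3],
    [0,0,0.37],
    [0,0,0.37],
  ],
  dr=[
    [0,0,0],
    [0,0,0],
    [0,0,0],
    [0,0,0],
    [0,0,0],
    [0,0,0],
  ],
  jaw=[0,0,0,0,0,0],
)

```text
time: 26.12
tool_pos: [0.4347, 0.3498, 0.1594]
tool_rot: [3.132, -0.006, 1.571]
contact_force: [1.0, 1.1, -1.3]
opening: 0.0511
grip_force: 40.0
```

Call:
apply_moves(
  delta_pos=[
    [0.05,-0.08,0],
    [0.1,-0.16,0],
    [0.15,-0.25,0],
    [0.2,-0.34,0],
    [0.25,-0.43,0],
    [0.3,-0.52,0],
    [0.35,-0.61,0],
    [0.4,-0.7,0],
  ],
  dr=[
    [0,0,0],
    [0,0,0],
    [0,0,0],
    [0,0,0],
    [0,0,0],
    [0,0,0],
    [0,0,0],
    [0,0,0],
  ],
  jaw=[0,0,0,0,0,0,0,0],
)

```text
time: 26.78
tool_pos: [0.5921, 0.0661, 0.1519]
tool_rot: [-3.14, -0.0, 1.571]
contact_force: [0.6, -0.4, -1.0]
opening: 0.0513
grip_force: 40.0
```

Call:
apply_moves(
  delta_pos=[
    [0.05,-0.08,0],
    [0.1,-0.16,0],
    [0.1465,-0.22,0],
    [0.1465,-0.241,0],
    [0.1465,-0.241,-0.05],
    [0.1465,-0.241,-0.1],
    [0.1465,-0.241,-0.1],
    [0.1465,-0.241,-0.1],
  ],
  dr=[
    [0,0,0],
    [0,0,0],
    [0,0,0],
    [0,0,0],
    [0,0,0],
    [0,0,0],
    [0,0,0],
    [0,0,0],
  ],
  jaw=[0,0,0,0,0,0,0,0],
)

```text
time: 27.45
tool_pos: [0.6492, -0.0279, 0.1113]
tool_rot: [-3.137, -0.001, 1.571]
contact_force: [-1.1, 0.0, -0.3]
opening: 0.0511
grip_force: 40.0
```

Call:
apply_moves(
  delta_pos=[
    [0,0,0],
    [0,0,0],
  ],
  dr=[
    [0,0,0],
    [0,0,0],
  ],
  jaw=[0,0],
)

```text
time: 27.62
tool_pos: [0.6512, -0.0281, 0.1144]
tool_rot: [3.14, 0.0, 1.571]
contact_force: [0.4, -0.4, -0.7]
opening: 0.0515
grip_force: 40.0
```

Call:
apply_moves(
  delta_pos=[
    [0,-0.003,-0.02],
    [0,-0.003,-0.04],
    [0,-0.003,-0.052],
    [0,-0.003,-0.058],
    [0,-0.003,-0.064],
    [0,-0.003,-0.064],
    [0,-0.003,-0.064],
  ],
  dr=[
    [0,0,0],
    [0,0,0],
    [0,0,0],
    [0,0,0],
    [0,0,0],
    [0,0,0],
    [0,0,0],
  ],
  jaw=[0,0,0,0,0,0,0],
)

```text
time: 28.2
tool_pos: [0.6506, -0.0296, 0.0876]
tool_rot: [-3.142, -0.0, 1.571]
contact_force: [-1.3, 0.7, -0.1]
opening: 0.0513
grip_force: 40.0
```

Call:
apply_moves(
  delta_pos=[
    [0,0,0],
    [0,0,0],
  ],
  dr=[
    [0,0,0],
    [0,0,0],
  ],
  jaw=[0,0],
)

```text
time: 28.37
tool_pos: [0.6507, -0.0296, 0.0879]
tool_rot: [3.141, 0.0, 1.571]
contact_force: [-0.8, 0.7, -0.6]
opening: 0.0513
grip_force: 40.0
```

Call:
apply_moves(
  delta_pos=[
    [0,0,0],
    [0,0,0],
    [0,0,0],
    [0,0,0],
    [0,0,0],
    [0,0,0.08],
    [0,0,0.18],
    [0,0,0.27],
  ],
  dr=[
    [0,0,0],
    [0,0,0],
    [0,0,0],
    [0,0,0],
    [0,0,0],
    [0,0,0],
    [0,0,0],
    [0,0,0],
  ],
  jaw=[1,1,1,1,1,1,1,1],
)

```text
time: 29.03
tool_pos: [0.6503, -0.0295, 0.1967]
tool_rot: [-3.141, -0.0, 1.571]
contact_force: [0.9, -0.2, 0.4]
opening: 0.0915
grip_force: 0.0
```

Call:
apply_moves(
  delta_pos=[
    [0,0,0],
    [0,0,0],
    [0,0,0],
    [0,0,0],
    [0,0,0],
    [0,0,0],
    [0,0,0],
    [0,0,0],
  ],
  dr=[
    [0,0,0],
    [0,0,0],
    [0,0,0],
    [0,0,0],
    [0,0,0],
    [0,0,0],
    [0,0,0],
    [0,0,0],
  ],
  jaw=[1,1,1,1,1,1,1,1],
)

```text
time: 29.7
tool_pos: [0.6505, -0.0296, 0.1949]
tool_rot: [-3.141, -0.0, 1.571]
contact_force: [0.1, 0.3, 0.9]
opening: 0.0918
grip_force: 0.0
```

Run:
```python
from h import *
st,im=snap("wrist","w9"); print(st["time"],st["tool_pos"],st["tool_rot"])
crop(im,110,90,260,180,2.9,"w9b")
print(hub(im,st,"wrist",[.651,-.030,.110],22))
```

```text
29.7 [ 0.65048354 -0.02957087  0.19494178] [-3.14072123e+00 -1.40933848e-04  1.57075160e+00]
(array([257. , 199.4]), array([256.8, 200.2]), array([24.8, 26.1]), array([ 0.6508, -0.0307,  0.11  ]))
```

View pics/w9b.png

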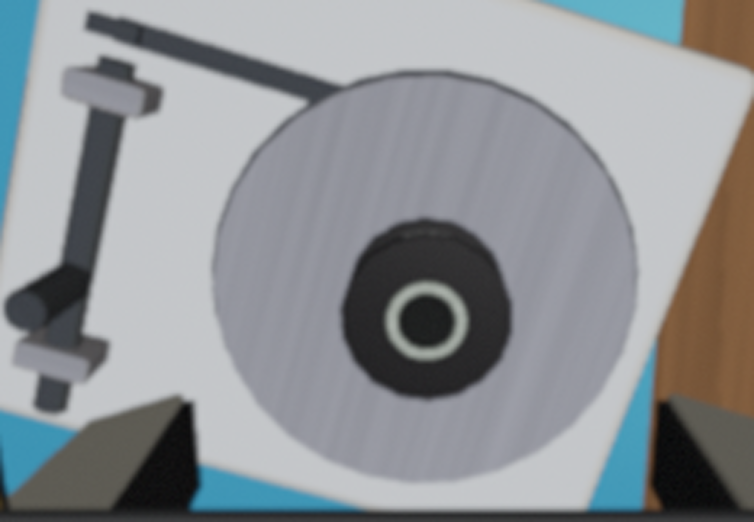

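Small reel flat and centred on the pan (hub at (426,321) in the crop).

Call:
apply_moves(
  delta_pos=[
    [0.001,-0.003,-0.1],
    [0.001,-0.003,-0.2],
    [0.001,-0.003,-0.25],
    [0.001,-0.003,-0.268],
    [0.001,-0.003,-0.268],
    [0.001,-0.003,-0.268],
    [0.001,-0.003,-0.268],
    [0.001,-0.003,-0.268],
  ],
  dr=[
    [0,0,0],
    [0,0,0],
    [0,0,0],
    [0,0,0],
    [0,0,0],
    [0,0,0],
    [0,0,0],
    [0,0,0],
  ],
  jaw=[1,1,1,1,1,0,0,0],
)

```text
time: 30.42
tool_pos: [0.6523, -0.0309, 0.0906]
tool_rot: [3.138, 0.001, 1.571]
contact_force: [0.3, -0.7, -0.3]
opening: 0.0762
grip_force: 0.0
```

Call:
apply_moves(
  delta_pos=[
    [0,0,0],
    [0,0,0],
    [0,0,0],
    [0,0,0],
    [0,0,0],
    [0,0,0.03],
    [0,0,0.1],
    [0,0,0.17],
  ],
  dr=[
    [0,0,0],
    [0,0,0],
    [0,0,0],
    [0,0,0],
    [0,0,0],
    [0,0,0],
    [0,0,0],
    [0,0,0],
  ],
  jaw=[0,0,0,0,0,0,0,0],
)

```text
time: 31.08
tool_pos: [0.65, -0.0306, 0.1563]
tool_rot: [-3.138, -0.001, 1.571]
contact_force: [0.6, -0.4, -0.8]
opening: 0.0513
grip_force: 40.0
```

Run:
```python
from h import *
s,si=snap("side","s10"); s,sc=snap("scene","c10")
for n,i in(("side",si),("scene",sc)):
    print(n,hub(i,None,n,[.3955,-.2933,.052],8))
for n,i,a in(("side",si,"s7"),("scene",sc,"c7")):
    d=np.abs(cv2.imread(f"pics/{a}.png").astype(int)-i).max(2)
    for P in([.3955,-.2933,.03],[.586,-.3076,.03]):
        u,v=np.round(proj(n,P)).astype(int); print(n,(u,v),(d[v-12:v+12,u-14:u+14]>30).sum())
```

```text
Traceback (most recent call last):
  File "h.py", line 26, in hub
    c,_=cv2.findContours(m,cv2.RETR_EXTERNAL,cv2.CHAIN_APPROX_NONE); c=max(c,key=cv2.contourArea)
                                                                       ~~~^^^^^^^^^^^^^^^^^^^^^^^
ValueError: max() iterable argument is empty
```

Run:
```python
from h import *
for n,i,a in(("side","s10","s7"),("scene","c10","c7")):
    i=cv2.imread(f"pics/{i}.png"); d=np.abs(cv2.imread(f"pics/{a}.png").astype(int)-i).max(2)
    for P in([.3955,-.2933,.03],[.586,-.3076,.03]):
        u,v=np.round(proj(n,P)).astype(int); print(n,(u,v),(d[v-12:v+12,u-14:u+14]>30).sum())
# dark-disc centre of large reel in scene
i=cv2.imread("pics/c10.png")
u,v=np.round(proj("scene",[.3955,-.2933,.03])).astype(int); w=i[v-22:v+22,u-24:u+24]
m=(w.max(2)<70); ys,xs=np.nonzero(m); print("dark",m.sum(),xs.mean()+u-24,ys.mean()+v-22,"expected",proj("scene",[.3955,-.2933,.03]))
crop(i,u-40,v-25,110,80,7,"c10b")
```

```text
side (np.int64(352), np.int64(192)) 158
side (np.int64(308), np.int64(170)) 0
scene (np.int64(170), np.int64(188)) 0
scene (np.int64(176), np.int64(218)) 0
dark 108 168.85185185185185 185.64814814814815 expected [169.61685489 188.36036462]
```

View pics/c10b.png

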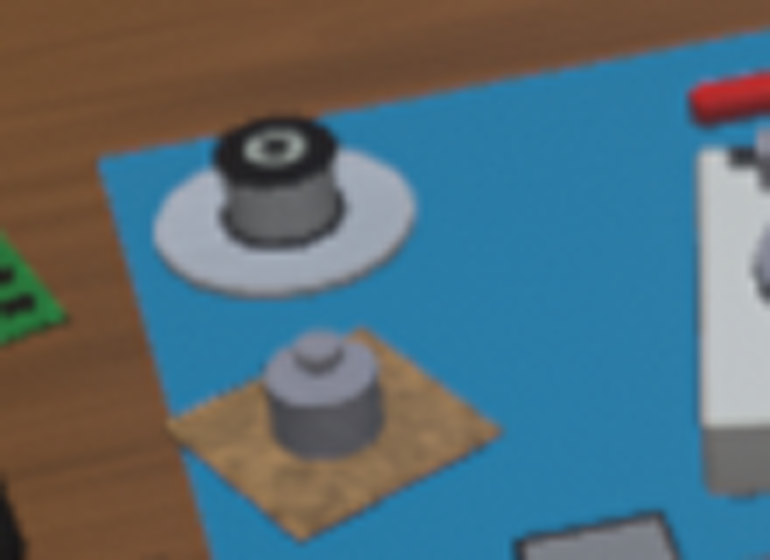

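Large reel and check weight unmoved (crop: reel hub (275,149), weight knob (320,345)).

Call:
apply_moves(
  delta_pos=[
    [-0.07,-0.07,0],
    [-0.14,-0.14,0],
    [-0.21,-0.21,0],
    [-0.28,-0.28,0],
    [-0.35,-0.35,0],
    [-0.42,-0.42,0],
    [-0.49,-0.5,0],
    [-0.56,-0.57,0],
  ],
  dr=[
    [0,0,0],
    [0,0,0],
    [0,0,0],
    [0,0,0],
    [0,0,0],
    [0,0,0],
    [0,0,0],
    [0,0,0],
  ],
  jaw=[0,0,0,0,0,0,0,0],
)

```text
time: 31.85
tool_pos: [0.4254, -0.2599, 0.1564]
tool_rot: [3.142, 0.0, 1.571]
contact_force: [0.5, -1.1, -1.0]
opening: 0.0517
grip_force: 40.0
```

Call:
apply_moves(
  delta_pos=[
    [-0.06,-0.06,0],
    [-0.079,-0.086,0],
    [-0.079,-0.086,-0.05],
    [-0.079,-0.086,-0.1],
    [-0.079,-0.086,-0.16],
    [-0.079,-0.086,-0.19],
    [-0.079,-0.086,-0.19],
    [-0.079,-0.086,-0.19],
  ],
  dr=[
    [0,0,0],
    [0,0,0],
    [0,0,0],
    [0,0,0],
    [0,0,0],
    [0,0,0],
    [0,0,0],
    [0,0,0],
  ],
  jaw=[0,0,0,0,0,0,0,0],
)

```text
time: 32.52
tool_pos: [0.3951, -0.2929, 0.0801]
tool_rot: [-3.141, -0.001, 1.571]
contact_force: [-0.4, 0.3, -0.4]
opening: 0.0513
grip_force: 40.0
```

Call:
apply_moves(
  delta_pos=[
    [0,0,0],
    [0,0,0],
  ],
  dr=[
    [0,0,0],
    [0,0,0],
  ],
  jaw=[0,0],
)

```text
time: 32.68
tool_pos: [0.396, -0.2937, 0.0815]
tool_rot: [3.14, 0.002, 1.571]
contact_force: [-0.2, 0.1, -2.2]
opening: 0.0514
grip_force: 40.0
```

Call:
apply_moves(
  delta_pos=[
    [0,0,-0.03],
    [0,0,-0.05],
    [0,0,-0.053],
    [0,0,-0.053],
    [0,0,-0.053],
  ],
  dr=[
    [0,0,0],
    [0,0,0],
    [0,0,0],
    [0,0,0],
    [0,0,0],
  ],
  jaw=[0,0,0,0,0],
)

```text
time: 33.1
tool_pos: [0.3956, -0.2933, 0.0595]
tool_rot: [3.141, 0.0, 1.571]
contact_force: [0.4, 0.2, -1.5]
opening: 0.0509
grip_force: 40.0
```

Call:
apply_moves(
  delta_pos=[
    [0,0,-0.003],
    [0,0,-0.003],
    [0,0,-0.003],
  ],
  dr=[
    [0,0,0],
    [0,0,0],
    [0,0,0],
  ],
  jaw=[0,0,0],
)

```text
time: 33.35
tool_pos: [0.3958, -0.2935, 0.0587]
tool_rot: [3.141, 0.001, 1.571]
contact_force: [-0.1, 0.1, 5.7]
opening: 0.0516
grip_force: 40.0
```

In contact at 5.7 N; release and rise.

Call:
apply_moves(
  delta_pos=[
    [0,0,0.001],
    [0,0,0.001],
    [0,0,0.001],
    [0,0,0.001],
    [0,0,0.001],
    [0,0,0.08],
    [0,0,0.18],
    [0,0,0.28],
  ],
  dr=[
    [0,0,0],
    [0,0,0],
    [0,0,0],
    [0,0,0],
    [0,0,0],
    [0,0,0],
    [0,0,0],
    [0,0,0],
  ],
  jaw=[1,1,1,1,1,1,1,1],
)

```text
time: 34.02
tool_pos: [0.3947, -0.2925, 0.1705]
tool_rot: [-3.14, -0.002, 1.571]
contact_force: [2.6, -0.9, 0.5]
opening: 0.0914
grip_force: 0.0
```

Call:
apply_moves(
  delta_pos=[
    [0,0,0.08],
    [0,0,0.08],
    [0,0,0.08],
    [0,0,0.08],
    [0,0,0.08],
  ],
  dr=[
    [0,0,0],
    [0,0,0],
    [0,0,0],
    [0,0,0],
    [0,0,0],
  ],
  jaw=[1,1,1,1,1],
)

```text
time: 34.43
tool_pos: [0.3947, -0.2925, 0.2004]
tool_rot: [-3.139, -0.002, 1.571]
contact_force: [-0.7, 1.5, -0.1]
opening: 0.0915
grip_force: 0.0
```

Run:
```python
from h import *
st,im=snap("wrist","w11"); print(st["time"],st["tool_pos"],st["tool_rot"])
print(hub(im,st,"wrist",[.3955,-.2933,.080],20))
# knob estimate summary incl. balance geometry: pan(.651,-.030), yaw -17
y=np.radians(-17.2); X=np.array([np.cos(y),np.sin(y)]);Y=np.array([-X[1],X[0]]); p=np.array([.6508,-.0300])
k=np.array([.530,-.0268])-p; print("knob in balance frame from pan",k@X,k@Y,"predicted at y=",k@Y,p-.115*X+(k@Y)*Y,"Y axis",Y)
```

```text
34.4333 [ 0.39474001 -0.29250694  0.20035945] [-3.13943199e+00 -2.28173278e-03  1.57075675e+00]
(array([257.4, 188.9]), array([257.6, 188.9]), array([22.6, 23.6]), array([ 0.3957, -0.2933,  0.08  ]))
knob in balance frame from pan -0.11634389190452007 -0.03266464168652935 predicted at y= -0.03266464168652935 [ 0.53128379 -0.0271974 ] Y axis [0.29570805 0.95527836]
```

Call:
apply_moves(
  delta_pos=[
    [0.04,0.08,0],
    [0.08,0.16,0],
    [0.12,0.24,0],
    [0.16,0.32,0],
    [0.2,0.4,0],
    [0.25,0.5,0],
    [0.3,0.6,0],
    [0.34,0.664,0],
  ],
  dr=[
    [0,0,-0.1],
    [0,0,-0.2],
    [0,0,-0.3],
    [0,0,-0.4],
    [0,0,-0.5],
    [0,0,-0.6],
    [0,0,-0.6],
    [0,0,-0.6],
  ],
  jaw=[0.5,0.5,0.5,0.5,0.5,0.5,0.5,0.5],
)

```text
time: 35.15
tool_pos: [0.5313, -0.0249, 0.2006]
tool_rot: [-3.139, -0.0, 1.271]
contact_force: [-0.4, -1.1, -0.5]
opening: 0.0473
grip_force: 0.0
```

Call:
apply_moves(
  delta_pos=[
    [0,0,0],
    [0,0,0],
    [0,0,0],
    [0,0,0],
  ],
  dr=[
    [0,0,0],
    [0,0,0],
    [0,0,0],
    [0,0,0],
  ],
  jaw=[0.5,0.5,0.5,0.5],
)

```text
time: 35.48
tool_pos: [0.5307, -0.0285, 0.2012]
tool_rot: [-3.14, 0.0, 1.27]
contact_force: [-0.5, 0.5, 0.6]
opening: 0.0462
grip_force: 0.0
```

Run:
```python
from h import *
st,im=snap("wrist","w12"); print(st["time"],st["tool_pos"],st["tool_rot"],st["opening"]); np.save("st12.npy",np.r_[st["tool_pos"],st["tool_rot"]])
for P in([.531,-.027,.109],[.651,-.03,.085]): print(proj("wrist",P,st))
crop(im,130,40,260,200,3,"w12b")
```

```text
35.4833 [ 0.53074199 -0.02847179  0.2012232 ] [-3.14006686e+00  4.98288060e-04  1.26962963e+00] 0.04621395340841856
[256.29948574 194.70791733]
[381.00814289 153.43759243]
```

View pics/w12b.png

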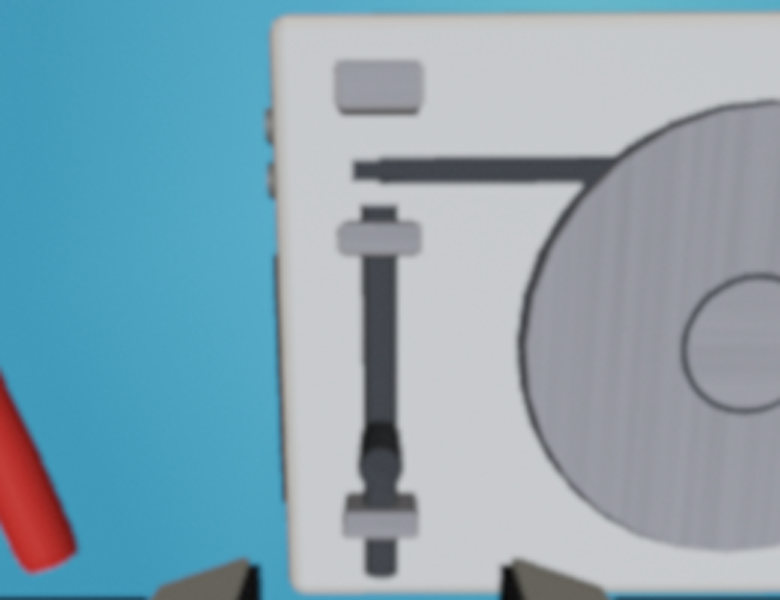

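Knob top at (380,466) in the crop, matching the prediction, and the housing edges are vertical, so the yaw is right. The pan is empty.

Call:
apply_moves(
  delta_pos=[
    [0.001,0.0025,-0.08],
    [0.001,0.0025,-0.16],
    [0.001,0.0025,-0.24],
    [0.001,0.0025,-0.275],
    [0.001,0.0025,-0.29],
    [0.001,0.0025,-0.29],
    [0.001,0.0025,-0.29],
  ],
  dr=[
    [0,0,0],
    [0,0,0],
    [0,0,0],
    [0,0,0],
    [0,0,0],
    [0,0,0],
    [0,0,0],
  ],
  jaw=[0.5,0.5,0.5,0.5,0.5,0.5,0.5],
  force=20,
)

```text
time: 36.12
tool_pos: [0.5323, -0.0274, 0.0868]
tool_rot: [3.14, -0.0, 1.27]
contact_force: [0.0, 0.2, 0.6]
opening: 0.0458
grip_force: 0.0
```

Call:
apply_moves(
  delta_pos=[
    [0,0,0],
    [0,0,0],
    [0,0,0],
    [0,0,0],
    [0,0,0],
    [0,0,0],
  ],
  dr=[
    [0,0,0],
    [0,0,0],
    [0,0,0],
    [0,0,0],
    [0,0,0],
    [0,0,0],
  ],
  jaw=[0,0,0,0,0,0],
)

```text
time: 36.62
tool_pos: [0.5313, -0.0263, 0.0863]
tool_rot: [-3.141, 0.0, 1.271]
contact_force: [-1.5, 0.0, 3.8]
opening: 0.0132
grip_force: 20.0
```

Call:
apply_moves(
  delta_pos=[
    [0.003,0.01,0],
    [0.007,0.025,0],
    [0.013,0.042,0],
    [0.018,0.058,0],
    [0.023,0.074,0],
    [0.027,0.086,0],
    [0.027,0.086,0],
  ],
  dr=[
    [0,0,0],
    [0,0,0],
    [0,0,0],
    [0,0,0],
    [0,0,0],
    [0,0,0],
    [0,0,0],
  ],
  jaw=[0,0,0,0,0,0,0],
)

```text
time: 37.2
tool_pos: [0.5423, 0.0093, 0.0862]
tool_rot: [-3.14, -0.0, 1.272]
contact_force: [-4.0, 3.4, 7.0]
opening: 0.0132
grip_force: 20.0
```

Call:
apply_moves(
  delta_pos=[
    [0.0022,0.0072,0],
    [0.0044,0.0144,0],
    [0.0044,0.0144,0],
  ],
  dr=[
    [0,0,0],
    [0,0,0],
    [0,0,0],
  ],
  jaw=[0,0,0],
)

```text
time: 37.45
tool_pos: [0.5438, 0.0146, 0.0862]
tool_rot: [-3.14, 0.0, 1.271]
contact_force: [-4.7, 1.0, 6.9]
opening: 0.0134
grip_force: 20.0
```

Call:
apply_moves(
  delta_pos=[
    [0.0022,0.0072,0],
    [0.0022,0.0072,0],
    [0.0022,0.0072,0],
  ],
  dr=[
    [0,0,0],
    [0,0,0],
    [0,0,0],
  ],
  jaw=[0,0,0],
)

```text
time: 37.7
tool_pos: [0.5447, 0.0173, 0.0862]
tool_rot: [-3.14, -0.0, 1.271]
contact_force: [-4.3, 0.9, 6.4]
opening: 0.0134
grip_force: 20.0
```

Call:
apply_moves(
  delta_pos=[
    [0.0022,0.0072,0],
    [0.0022,0.0072,0],
    [0.0022,0.0072,0],
  ],
  dr=[
    [0,0,0],
    [0,0,0],
    [0,0,0],
  ],
  jaw=[0,0,0],
)

```text
time: 37.95
tool_pos: [0.5454, 0.0195, 0.0862]
tool_rot: [-3.14, 0.001, 1.271]
contact_force: [-5.5, -2.1, 5.9]
opening: 0.0132
grip_force: 20.0
```

Call:
apply_moves(
  delta_pos=[
    [0.0015,0.005,0],
    [0.0015,0.005,0],
    [0.0015,0.005,0],
  ],
  dr=[
    [0,0,0],
    [0,0,0],
    [0,0,0],
  ],
  jaw=[0,0,0],
)

```text
time: 38.2
tool_pos: [0.5454, 0.0197, 0.0862]
tool_rot: [-3.14, 0.004, 1.272]
contact_force: [-8.4, -9.7, 8.5]
opening: 0.0134
grip_force: 20.0
```

It's hard against the stop (force rising, no travel). One small push more, then open and rise.

Call:
apply_moves(
  delta_pos=[
    [0.001,0.004,0],
    [0.001,0.004,0],
    [0.001,0.004,0],
  ],
  dr=[
    [0,0,0],
    [0,0,0],
    [0,0,0],
  ],
  jaw=[0,0,0],
)

```text
time: 38.45
tool_pos: [0.5454, 0.0198, 0.0861]
tool_rot: [-3.139, 0.006, 1.272]
contact_force: [-8.8, -17.6, 8.3]
opening: 0.0133
grip_force: 20.0
```

Call:
apply_moves(
  delta_pos=[
    [0,0,0],
    [0,0,0],
    [0,0,0],
    [0,0,0.06],
    [0,0,0.15],
    [0,0,0.24],
    [0,0,0.3],
    [0,0,0.3],
  ],
  dr=[
    [0,0,0],
    [0,0,0],
    [0,0,0],
    [0,0,0],
    [0,0,0],
    [0,0,0],
    [0,0,0],
    [0,0,0],
  ],
  jaw=[0.45,0.45,0.45,0.45,0.45,0.45,0.45,0.45],
)

```text
time: 39.12
tool_pos: [0.5502, 0.0234, 0.2116]
tool_rot: [3.131, -0.003, 1.272]
contact_force: [0.6, 0.5, -0.6]
opening: 0.0411
grip_force: 0.0
```

Call:
apply_moves(
  delta_pos=[
    [0,0,0],
    [0,0,0],
    [0,0,0],
    [0,0,0],
  ],
  dr=[
    [0,0,0],
    [0,0,0],
    [0,0,0],
    [0,0,0],
  ],
  jaw=[0.45,0.45,0.45,0.45],
)

```text
time: 39.45
tool_pos: [0.5465, 0.0231, 0.2044]
tool_rot: [-3.139, 0.001, 1.271]
contact_force: [-0.4, 0.4, -0.3]
opening: 0.0412
grip_force: 0.0
```

Run:
```python
from h import *
st,im=snap("wrist","w13"); print(st["time"],st["tool_pos"],st["opening"])
# knob top: template of dark knob; compare with predicted position at measured end pose
P=np.array([.5456,.020,.109]); u,v=np.round(proj("wrist",P,st)).astype(int)
g=im.max(2); print("pred",u,v); 
t=cv2.imread("pics/w12.png")[187:204,248:266]
best=[]
r=cv2.matchTemplate(im[v-40:v+41,u-25:u+26],t,cv2.TM_CCOEFF_NORMED); _,m,_,l=cv2.minMaxLoc(r)
uv=(u-25+l[0]+8.6,v-40+l[1]+8.2); print(m,uv,ray("wrist",uv,.109,st).round(4))
s,si=snap("side","s13"); s,sc=snap("scene","c13")
for n,i,a in(("side",si,"s10"),("scene",sc,"c10")):
    d=np.abs(cv2.imread(f"pics/{a}.png").astype(int)-i).max(2)
    for k,P in(("plate",[.395,-.293,.0]),("weight",[.586,-.3076,.03]),("jar",[.496,.226,.02])):
        q,w=np.round(proj(n,P)).astype(int); print(n,k,(d[w-12:w+12,q-14:q+14]>30).sum())
for n,i in(("side",si),("scene",sc)):
    try: print(n,hub(i,None,n,[.3957,-.2933,.080],8))
    except Exception as e: print(n,"no hub")
```

```text
39.45 [0.54652116 0.02312925 0.20442846] 0.041163732158100735
pred 257 199
0.9926442503929138 (np.float64(256.6), np.float64(200.2)) [0.5451 0.0187 0.109 ]
side plate 356
side weight 0
side jar 0
scene plate 18
scene weight 0
scene jar 0
side no hub
scene no hub
```

Run:
```python
from h import *
i=cv2.imread("pics/c13.png")
a,b,c=[proj("scene",[.3957,-.2933,z]) for z in(.008,.052,.080)]; print(a,b,c)
u=int(round(b[0]))
for z,h,rad in((.080,4,.026),(.066,3,.025),(.052,3,.034),(.028,3,.03)):
    q,v=proj("scene",[.3957,-.2933,z]); v=int(round(v)); row=i[v-1:v+2,int(q)-22:int(q)+22].astype(int).mean(0)
    blue=row[:,0]-row[:,2]; g=row.max(1); idx=np.nonzero(g<125)[0]; print(z,"centre",q.round(1),"dark span",int(q)-22+idx.min() if len(idx) else None,int(q)-22+idx.max() if len(idx) else None)
# slide check: side-camera diff extents at plate
d=np.abs(cv2.imread("pics/scene0.png").astype(int)-i).max(2)>30; n,l,s,ce=cv2.connectedComponentsWithStats(d.astype(np.uint8)); print([(x[:4].tolist()) for x in s[1:] if x[4]>25])
```

```text
[170.28178311 193.18803499] [168.96279084 183.51586485] [168.10281452 177.20965865]
0.08 centre 168.1 dark span 146 188
0.066 centre 168.5 dark span 146 176
0.052 centre 169.0 dark span 146 177
0.028 centre 169.7 dark span 162 177
[[225, 0, 8, 30], [234, 0, 30, 37], [265, 20, 7, 15], [230, 34, 55, 32], [231, 44, 6, 22], [246, 52, 6, 13], [242, 67, 24, 5], [252, 66, 33, 28], [242, 80, 9, 9], [255, 96, 20, 29], [235, 101, 41, 46], [318, 160, 13, 13], [160, 174, 20, 25], [240, 175, 10, 12], [258, 174, 5, 10], [322, 181, 20, 20], [168, 210, 7, 18], [181, 211, 6, 15]]
```

```bash
python3 -c "
from cell import job
print(job.hand_in())"
```

```text
the job is handed in; nothing more can be done
None
```

Handed in at about 39 s of the 210 s allowed: I checked the balance with the check weight and returned it to its pad, weighed and stacked the large and small reels on the plate (no medium reel was visible), and slid the bolt home against its stop.

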